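Lug inspection of repaired motors

ROBOT

A 7-joint arm with a two-finger parallel gripper is mounted at the origin on the work surface. World frame = base frame: x ahead of the robot, y to its left, z up, the work surface at z = 0. Lengths are in mm, angles in rad, forces in N, time in s.
With the tool pointing down it reaches from about 400 to 875 mm from the base axis. Payload 4.4 kg.
Tool frame: the origin (TCP) lies on the centre line of the jaws, within the pads' length; the fingertips stand 25 mm ahead of it and the grasp point (between the pads) lies 6 mm ahead of it; x points along the fingers, y is the direction in which the jaws open and shut, and the axes are right-handed (so a half turn about x gives the same grasp; the last joint's range is limited). The gripper opens to 85 mm and grips with 20 to 120 N. Pads are 22 mm wide; open, the fingers measure 114 mm over their backs; the gripper's body (76 mm by 85 mm) begins 54 mm behind the grasp point. The pads swing forward as they close: fully open they stand 13 mm farther back than shut.
Start: joints at [-1.309, 0.628, 0.038, 1.517, -0.027, 0.996, -0.02], TCP at [209.251, 615.412, 217.113] pointing down, gripper open.
Joint ranges: [-3.06, 3.06], [-0.37, 2.12], [-1.25, 1.32], [0.18, 2.47], [-1.1, 4.24], [0.23, 1.98], [-2.94, 2.94]. Speed limits (rad/s): [2.57, 2.57, 3.14, 3.14, 3.14, 3.14, 3.14].

INTERFACE

Orientations are given as [roll, pitch, yaw] about the fixed x, y, z axes, in that order (R = Rz(yaw) Ry(pitch) Rx(roll)).
In Python, from cell import * gives the robot as it stands. The module is installed in compiled form; this text tells all that it offers.
- The arm moves only by the tool jog_arm, never from a script. Its argument "series" is a list of rows, each a list of 3 entries, a list of its own where there are three numbers: the turn, a rotation vector about the tool's x, y, z in degrees, then the shift along the tool's x, y, z in mm, then the gripper's target within -1 to 1 (shut at 1, half-way at 0, fully open at -1). In form: [[[rx, ry, rz], [dx, dy, dz], hand], ...]. A call has 1 to 8 rows; each row shifts and turns the commanded pose from where the row before left it, along the tool's axes as they then stand; what a row does not reach is not made up. A row lasts 1/8 s, in which the tool goes at most 62.5 mm and 10.7 degrees, less where a joint would pass 70% of its speed; a pose out of reach is approached as far as the arm can. A call is refused whole if a number of a shift passes 62.5 or a number of a turn 10.7, either way. A call with a gripper value outside its range is refused whole. The fingers move at their own pace and stop on an object; the grip force is fixed at half the most. Time passes only in rows, so rows that do not move let the fingers close. It gives the time, the measured TCP pose, the force and the opening at its end, in the units of the state.
- read_state(): the state, without advancing time (a new reading comes with each control period).
- get_image(name): name is "side" or "top"; returns a dict with "img" (420x560x3 uint8, red, green, blue), "range_z" (420x560 float32, mm along the optical axis (not along the pixel's ray), 0 where there is no reading), "fovy" (degrees; the focal length in pixels is half the picture's height over the tangent of half this angle, whatever the lens; pixels are square), "cx", "cy" (the principal point, pixels), "k1" (the pictures are not rectified: a ray, as slopes to the right and down, at radius r is drawn at 1 + k1 r^2 times it, then the intrinsics apply), "cam_to_world" (4x4, takes a point from camera to world coordinates). Camera axes: x right, y up, looking along -z (the intrinsics and any distortion apply to the point x, -y, -z); pixel columns grow to the right and rows downward; lengths in mm; the calibration is good to about 2 mm. A picture is of the moment at which its call begins.
- finish_job(): hands the job in, once; it reports no verdict.
The state is a dict: "clock": time; "qpos": joint angles; "qd": joint speeds; "tau": joint torques, N m; "eef_pos": TCP position; "tool_rot": TCP orientation; "force": force on the tool from outside, world axes, zero at the start; "torque": the same for the moment, N m; "width": finger opening in mm.
Only numpy, scipy, OpenCV 4.12 (cv2) and the standard library are available. Lean on these libraries where they do the work, as an engineer would, in place of code of your own. Each camera call takes 0.05 s, during which the arm holds its last target. There are 200 camera calls.

TASK

Throw the lamp lever into the two-dot notch and, with it there, inspect every motor on the left, one at a time, tallest first: hold it upright over the cross mark, lugs about level with the lens, and turn it so that first its long lug, then the next lug anticlockwise as seen from above, then the last one points straight at the lens, pausing about a second at each. Stand the inspected motors upright inside the taped rectangle on the right, throw the lever back to the one-dot notch when all are done, and leave the other things on the bench where they are.

Things in the scene. Friction and masses are not known exactly. Their poses are not given: they have to be found in the camera images.
- motor_tall: the tall motor, if present: aluminium can 44 mm across, 90 mm high, with a shaft stub (6 mm thick, 12 mm long) on top; about 300 g. A heavy steel base flange 45 mm across, 4 mm thick, with three lugs 13 mm wide 120 degrees apart: one reaches 38 mm from the axis, two 30 mm. Origin: centre of the underside; x along the long lug, z up. Starts standing on the bench on the robot's left
- motor_tall_lug1 (a point): point on the long lug (the motor's x direction) of the tall motor, 26 mm from the axis, 2 mm above the underside; its x points outward along that lug
- motor_tall_lug2 (a point): point on the next lug anticlockwise seen from above (120 degrees from the long one) of the tall motor, 26 mm from the axis, 2 mm above the underside; its x points outward along that lug
- motor_tall_lug3 (a point): point on the last lug (240 degrees anticlockwise from the long one) of the tall motor, 26 mm from the axis, 2 mm above the underside; its x points outward along that lug
- motor_mid: the middle-sized motor, if present: aluminium can 40 mm across, 74 mm high, with a shaft stub (6 mm thick, 12 mm long) on top; about 240 g. A heavy steel base flange 45 mm across, 4 mm thick, with three lugs 13 mm wide 120 degrees apart: one reaches 38 mm from the axis, two 30 mm. Origin: centre of the underside; x along the long lug, z up. Starts standing on the bench on the robot's left
- motor_mid_lug1 (a point): point on the long lug (the motor's x direction) of the middle-sized motor, 26 mm from the axis, 2 mm above the underside; its x points outward along that lug
- motor_mid_lug2 (a point): point on the next lug anticlockwise seen from above (120 degrees from the long one) of the middle-sized motor, 26 mm from the axis, 2 mm above the underside; its x points outward along that lug
- motor_mid_lug3 (a point): point on the last lug (240 degrees anticlockwise from the long one) of the middle-sized motor, 26 mm from the axis, 2 mm above the underside; its x points outward along that lug
- motor_short: the short motor, if present: aluminium can 36 mm across, 58 mm high, with a shaft stub (6 mm thick, 12 mm long) on top; about 180 g. A heavy steel base flange 45 mm across, 4 mm thick, with three lugs 13 mm wide 120 degrees apart: one reaches 38 mm from the axis, two 30 mm. Origin: centre of the underside; x along the long lug, z up. Starts standing on the bench on the robot's left
- motor_short_lug1 (a point): point on the long lug (the motor's x direction) of the short motor, 26 mm from the axis, 2 mm above the underside; its x points outward along that lug
- motor_short_lug2 (a point): point on the next lug anticlockwise seen from above (120 degrees from the long one) of the short motor, 26 mm from the axis, 2 mm above the underside; its x points outward along that lug
- motor_short_lug3 (a point): point on the last lug (240 degrees anticlockwise from the long one) of the short motor, 26 mm from the axis, 2 mm above the underside; its x points outward along that lug
- stand: fixed stand: aluminium plate 270 x 110 x 6 mm with a low camera at one end. Origin: on the bench under the engraved cross mark (ring 40 mm across); x points from mark to lens, z up. Plate spans x -70 to 200 mm. Lens centre at x 86 mm, 40 mm up; barrel 48 mm across, camera box 60 mm wide, 70 mm high, to x 190 mm. Hold a motor's underside about 35 mm above the bench (20 to 50 is fine)
- lampbox: fixed grey lamp control box, 155 x 170 mm and 50 mm high, with a lever on top that turns about an upright pivot. Origin: on the bench under the pivot; z up; the box reaches from 118 mm on its -x side to 38 mm on its +x side. Beyond the lever's tip three notches are marked by one, two and three brass dots
- lever (a joint): angle of the lever (rad): 0 at the one-dot notch (lamp off, an end stop), 0.70 at the two-dot notch (inspection light), 1.40 at the three-dot notch (end stop); grows anticlockwise seen from above; friction holds it where it is left, about 1.5 N at the knob moves it
- lever_knob (a point): centre of the top of the lever's upright black round knob: 18 mm across, 42 mm tall, top 105 mm above the bench, 75 mm from the pivot
- notch1 (a point): where the centre of the knob's top is when the lever stands in the one-dot notch
- notch2 (a point): where the centre of the knob's top is when the lever stands in the two-dot notch
- area: rectangle 140 x 280 mm outside (long side along its y) of 8 mm wide pale tape stuck flat on the bench on the robot's right. Origin: its centre on the bench; z up. Holds three motors side by side, about 85 mm apart
- spool: solder spool, 56 mm across, 40 mm high; loose, to be left alone; origin near the centre of the underside
- glue: glue bottle, 52 mm across, 130 mm high; loose, to be left alone; origin near the centre of the underside
- screwdriver: screwdriver lying on the bench; loose, to be left alone; origin near the centre of the underside
- circuit: green circuit board, 100 x 80 mm; loose, to be left alone; origin near the centre of the underside
- heatsink: finned heatsink, 50 x 40 x 25 mm; loose, to be left alone; origin near the centre of the underside
Not all that is in view belongs to the job. Leave any brown or red look-alike of the motor_short alone.

How it is judged:
By the outcome, as a careful person would: the job done as asked, in the order asked, and still so for the second after the job is handed in, with the robot touching nothing.
Of motor_tall, motor_mid, motor_short only 2 to 3 are there at a start; the rules pass over those that are not, and their reading is None.
At some moment in a run one of motor_tall, motor_mid, motor_short may be knocked a few centimetres aside while the robot is not near it.
It also fails if it takes over 210 s, if anything falls off the work surface, if the arm or the gripper's body presses on something with over 40 N, if the wrist force passes 120 N, or if a joint passes its speed limit or range.

## Working session

There is one attempt and no reset: what is moved stays moved. The work goes in short steps, Python scripts to look and compute and a tool call to move; the robot and the scene stay as the last step left them, time stands still between calls to the robot, and variables do not carry over. Pictures are saved under pics/ and viewed, about 12 in all and at most 16, crops included, and the job is handed in when it is done.

Besides the shell and the picture viewer there is one more tool, called after ">>>" by a JSON object that holds its "fn" and its "kwargs". jog_arm: Moves the arm, as the interface text tells. Its arguments: {"type":"object","properties":{"series":{"type":"array"}},"required":["series"]}

```bash
mkdir -p pics; ls
cat > h.py <<'E'
from cell import *
import numpy as np, cv2
from scipy.spatial.transform import Rotation as R
def cam(n):
    d=get_image(n); return d
def save(d,f,crop=None,s=1):
    im=d["img"][:,:,::-1]
    if crop: x0,y0,x1,y1=crop; im=im[y0:y1,x0:x1]
    cv2.imwrite("pics/"+f,cv2.resize(im,None,fx=s,fy=s,interpolation=cv2.INTER_CUBIC))
def cloud(d):
    H,W=d["range_z"].shape; f=H/2/np.tan(np.radians(d["fovy"])/2)
    K=np.array([[f,0,d["cx"]],[0,f,d["cy"]],[0,0,1]])
    u,v=np.meshgrid(np.arange(W),np.arange(H))
    p=cv2.undistortPoints(np.stack([u,v],-1).reshape(-1,1,2).astype(float),K,np.array([d["k1"],0,0,0,0.])).reshape(H,W,2)
    z=d["range_z"]; c=np.stack([p[...,0]*z,-p[...,1]*z,-z,np.ones_like(z)],-1)
    P=(c@np.array(d["cam_to_world"]).T)[...,:3]; P[z<=0]=np.nan
    return P
def rays(d):
    d=dict(d); d["range_z"]=np.ones_like(d["range_z"]); P=cloud(d); o=np.array(d["cam_to_world"])[:3,3]
    return o,P-o
def onplane(d,u,v,h):
    o,r=rays(d); q=r[int(round(v)),int(round(u))]; return o+q*(h-o[2])/q[2]
E
python3 - <<'E'
from h import *
print(read_state())
for n in("side","top"):
    d=cam(n); np.save(n+".npy",d,allow_pickle=True)
    save(d,n+"0.png",s=1.42); print(n,d["fovy"],d["cx"],d["cy"],d["k1"],np.round(d["cam_to_world"],3).tolist())
E
```

```text
pics
{'clock': 0.0, 'qpos': array([-1.30879563,  0.62933862,  0.03844334,  1.51834656, -0.02699538,
        0.99629762, -0.02000267]), 'qd': array([ 4.94714116e-04,  5.43618227e-04,  9.47121763e-04, -2.09192548e-04,
        2.52025098e-05, -5.78333057e-04, -1.27846675e-03]), 'tau': array([-5.98485676e-04, -5.63403797e+01,  1.22636877e+00, -1.93437463e+01,
        1.10708011e-02,  1.06461765e-02, -2.51671042e-05]), 'eef_pos': array([209.04381415, 614.79305598, 216.2008592 ]), 'tool_rot': array([-1.55552119,  1.56892423, -1.88332267]), 'force': array([-0.08863859,  0.54719303,  0.05599205]), 'torque': array([ 0.00465654, -0.01287223, -0.00851277]), 'width': 85.47884809399157}
side 42.528769873893324 279.5198063852941 203.76364421267976 -0.050776719557120105 [[-0.998, 0.046, -0.034, 426.038], [-0.055, -0.6, 0.798, 1182.159], [0.016, 0.798, 0.602, 919.962], [0.0, 0.0, 0.0, 1.0]]
top 43.5744974011549 272.0310447301163 202.43740343822162 -0.19706476550701374 [[0.026, 0.999, -0.034, 406.673], [-1.0, 0.026, 0.007, 97.816], [0.008, 0.034, 0.999, 1573.164], [0.0, 0.0, 0.0, 1.0]]
```

View pics/top0.png

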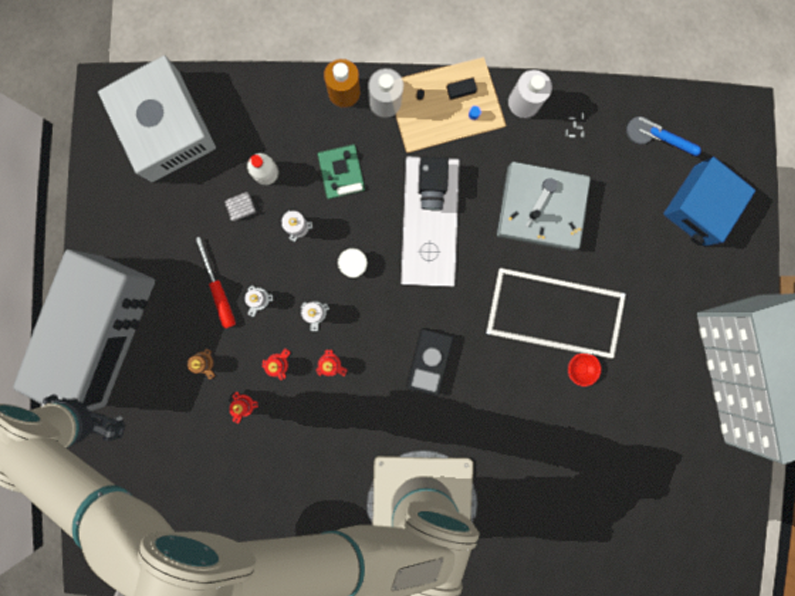

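View pics/side0.png

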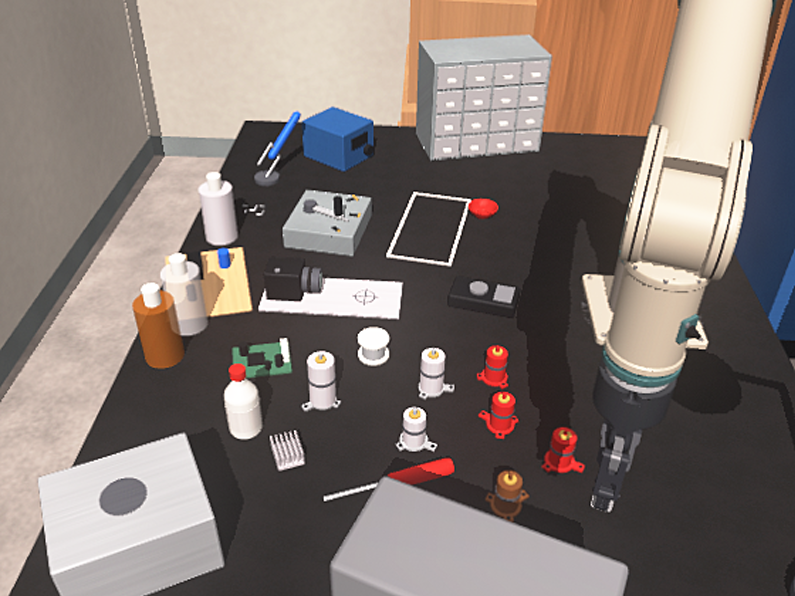

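Three silver motors are on the left: tall at (294,223), short at (256,298) and mid at (313,313). The red and brown ones are decoys, the stand is at (430,250), and the lever box is at (547,205). Next I'll zoom in and measure.

Run:
```python
from h import *
t=np.load("top.npy",allow_pickle=True).item(); s=np.load("side.npy",allow_pickle=True).item()
def crop(d,c,sc): 
    x0,y0,x1,y1=c; return cv2.resize(d["img"][y0:y1,x0:x1,::-1],None,fx=sc,fy=sc,interpolation=cv2.INTER_CUBIC)
a=crop(t,(345,105,425,180),5); b=crop(t,(160,140,240,240),5)
a=cv2.copyMakeBorder(a,0,500-a.shape[0],0,0,0)
cv2.imwrite("pics/crop1.png",np.hstack([a,b]))
P=cloud(t)
# motors: can top cluster
for n,(u,v),h in (("tall",(207,157),90),("mid",(220,220),74),("short",(180,210),58)):
    w=P[v-18:v+18,u-18:u+18].reshape(-1,3)
    m=w[abs(w[:,2]-h)<6]; c,r=cv2.minEnclosingCircle(m[:,:2].astype(np.float32)); print(n,len(m),np.round(m.mean(0),1),np.round(c,1),round(r,1), "max z",np.nanmax(w[:,2]).round(1))
for n,(u,v) in (("cross",(302,177)),("knob",(376,152)),("boxtop",(400,125)),("bench",(250,200))): print(n,P[v,u].round(1))
```

```text
tall 161 [584.3 279.2  91. ] [584.8 279.5] 21.9 max z 103.8
mid 134 [404.3 235.8  74.8] [404.6 236.6] 19.8 max z 91.4
short 104 [430.2 357.9  59.1] [429.3 358.1] 18.2 max z 74.3
cross [5.379e+02 3.000e-01 1.570e+01]
knob [ 607.6 -203.1  105.2]
boxtop [ 698.7 -286.4   49.8]
bench [465.8 153.4   4.1]
```

View pics/crop1.png

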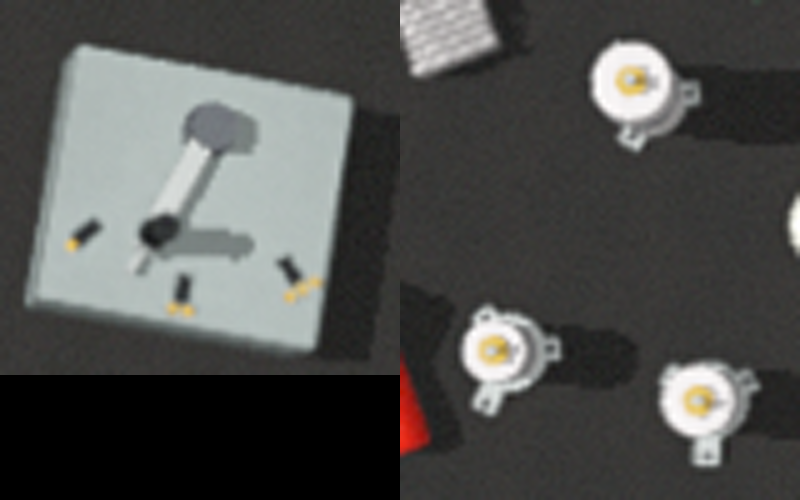

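```bash
cat >> h.py <<'E'
def proj(d,X):
    H,W=d["range_z"].shape; f=H/2/np.tan(np.radians(d["fovy"])/2)
    T=np.linalg.inv(np.array(d["cam_to_world"])); X=np.asarray(X,float); c=X@T[:3,:3].T+T[:3,3]
    x=c[...,0]/-c[...,2]; y=-c[...,1]/-c[...,2]; k=1+d["k1"]*(x*x+y*y)
    return np.stack([d["cx"]+f*x*k,d["cy"]+f*y*k],-1)
def ortho(d,c,half,h,s):
    n=int(2*half*s); a=half-(np.arange(n)+.5)/s   # up=+x, left=+y
    X,Y=np.meshgrid(c[0]+a,c[1]+a,indexing="ij"); m=proj(d,np.stack([X,Y,np.full_like(X,h)],-1)).astype(np.float32)
    im=cv2.remap(d["img"][:,:,::-1].copy(),m[...,0],m[...,1],cv2.INTER_CUBIC); return im
E
python3 - <<'E'
from h import *
t=np.load("top.npy",allow_pickle=True).item(); s=np.load("side.npy",allow_pickle=True).item()
rows=[]
for d in(t,s):
    r=[]
    for c in((584.5,279.4),(404.4,236.2),(429.8,358)):
        im=ortho(d,c,50,3,2.6)
        for q in(30,38): cv2.circle(im,(130,130),int(q*2.6),(0,255,0),1)
        cv2.circle(im,(130,130),2,(0,0,255),-1)
        r.append(im)
    rows.append(np.hstack(r))
cv2.imwrite("pics/o1.png",np.vstack(rows))
# geometry
for n,(u,v),h in (("pivot",(388.6,130.6),63),("n1",(362,151.4),50),("n2",(381.6,163),50),("n3",(403,159),50),("knob",(376.8,151),105),("cross",(302.5,177),6)):
    print(n,np.round(onplane(t,u,v,h)[:2],1))
P=cloud(t); 
w=P[125:135,384:392]; print("hub z",np.nanmedian(w[...,2]))
w=P[150:155,374:379]; print("knob",w.reshape(-1,3).round(0)[w[...,2].ravel()>95].mean(0))
w=P[170:184,290:315]; print("plate z",np.nanmedian(w[...,2]),np.nanstd(w[...,2]))
E
```

```text
pivot [ 676.9 -250. ]
n1 [ 616.7 -172.5]
n2 [ 583.2 -232.7]
n3 [ 597.2 -296. ]
knob [ 610.6 -205.9]
cross [ 5.387e+02 -3.000e-01]
hub z 68.47031764641372
knob [ 610.63636364 -204.54545455  105.72727273]
plate z 7.185279873010927 3.559708230171123
```

View pics/o1.png

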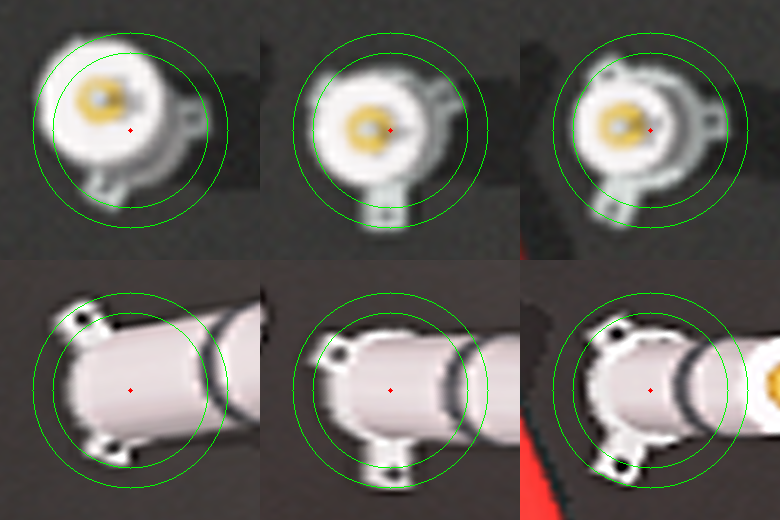

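Run:
```python
from h import *
t=np.load("top.npy",allow_pickle=True).item(); s=np.load("side.npy",allow_pickle=True).item()
L=(640,-230)
def g(im,n):
    k=im.shape[0]
    cv2.putText(im,n,(5,15),0,.45,(0,255,255),1); return im
a=[g(ortho(t,L,95,h,1.37),"t%d"%h) for h in(50,68,105)]; b=[g(ortho(s,L,95,h,1.37),"s%d"%h) for h in (50,68,105)]
cv2.imwrite("pics/o2.png",np.vstack([np.hstack(a),np.hstack(b)]))
k=1.42
def pl(d,pts,h): return np.array([onplane(d,u/k,v/k,h)[:2] for u,v in pts])
print("plate",pl(t,[(407,157),(459,158),(455,286),(402,284)],6).round(1).tolist())
A=pl(t,[(500,270),(624,293),(611,356),(488,333)],0); print("area",A.round(1).tolist(),A.mean(0),np.linalg.norm(A-np.roll(A,1,0),axis=1))
rt=R.from_euler("xyz",read_state()["tool_rot"]).as_matrix(); print(rt.round(3))
# side view of stand
print("cross side",pl(s,[(365,297)],6), "lens axis side", pl(s,[(313,279)],40))
```

```text
plate [[737.7, 49.4], [741.2, -59.7], [468.2, -55.9], [468.3, 54.9]]
area [[504.2, -152.8], [462.9, -424.7], [324.6, -399.0], [368.1, -131.5]] [ 414.94893777 -276.99789522] [137.7546407  275.09465791 140.63875679 271.05722321]
[[-0.001  0.322  0.947]
 [-0.002  0.947 -0.322]
 [-1.    -0.002  0.   ]]
cross side [[ 5.38960987e+02 -1.13016158e-01]] lens axis side [[641.53856208  -6.80216701]]
```

View pics/o2.png

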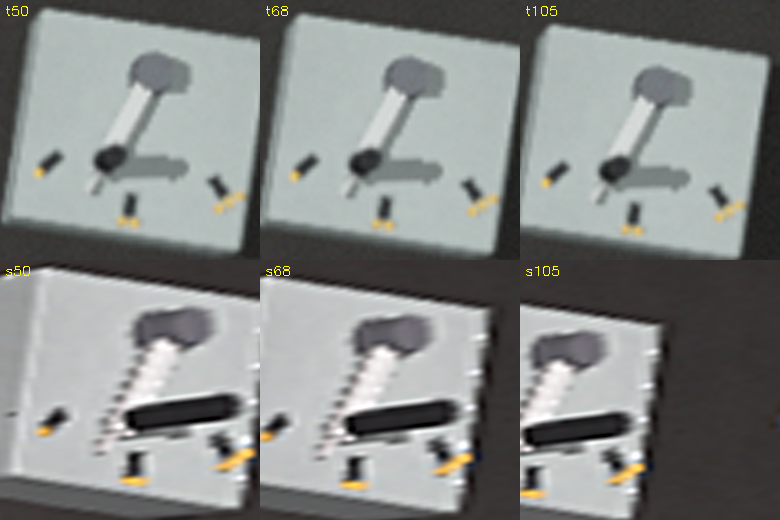

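Measured so far:

| Item | Position (x, y) mm | Angle |
|---|---|---|
| Cross mark | (539, 0) | lens bearing ≈ -1° |
| Tall motor | (584.5, 279) | long lug 39.5° |
| Mid motor | (404, 236) | long lug ≈ 177° |
| Short motor | (430, 358) | long lug ≈ 156° |
| Area centre | (415, -277) | yaw -8.6° |
| Lever pivot | ≈ (678, -242) | – |
| Lever knob | (612, -205) | ≈ 150°, between the one-dot and two-dot notches |
| Two-dot notch | – | ≈ 172° |

The lever comes first.

>>> {"fn": "jog_arm", "kwargs": {"series": [[[0,0,0],[0,-40,40],0.2],[[0,0,0],[0,-40,40],0.2],[[0,0,0],[0,-40,40],0.2],[[0,0,0],[0,-40,40],0.2],[[0,0,0],[0,-40,40],0.2],[[0,0,0],[0,-40,40],0.2],[[0,0,0],[0,-40,40],0.2],[[0,0,0],[0,-40,40],0.2]]}}

```text
clock: 1.1
eef_pos: [409.7, 207.7, 217.0]
tool_rot: [1.624, 1.571, 1.296]
force: [1.1, 0.4, -0.3]
width: 34.3
```

>>> {"fn": "jog_arm", "kwargs": {"series": [[[0,0,0],[0,-40,40],0.2],[[0,0,0],[0,-40,40],0.2],[[0,0,0],[0,-40,40],0.2],[[0,0,0],[0,-40,40],0.2],[[0,0,0],[0,-40,40],0.2],[[0,0,0],[0,-40,40],0.2],[[0,0,0],[0,-40,40],0.2],[[0,0,0],[0,-6,5],0.2]]}}

```text
clock: 2.1
eef_pos: [587.2, -158.7, 216.4]
tool_rot: [-1.27, 1.568, -1.604]
force: [-0.1, 0.1, -0.4]
width: 34.3
```

```bash
cat >> h.py <<'E'
def psi(s=None):
    s=s or read_state(); m=R.from_euler("xyz",s["tool_rot"]).as_matrix(); return np.degrees(np.arctan2(m[1,1],m[0,1])),m
def go(X,yaw=None):
    "print the shift in tool axes to world target X (TCP) and the turn about tool x to yaw"
    s=read_state(); p,m=psi(s); d=m.T@(np.array(X)-s["eef_pos"])
    print("t",round(s["clock"],2),"pos",s["eef_pos"].round(1),"psi",round(p,1),"tilt",m[:,0].round(3),"q",np.degrees(s["qpos"]).round(0),"F",s["force"].round(1),"w",round(s["width"],1))
    print(" shift",d.round(1), "rx", None if yaw is None else round(p-yaw,1))
E
python3 -c "
from h import *
go((612,-205,98),71)"
```

```text
t 2.1 pos [ 587.2 -158.7  216.4] psi 70.8 tilt [-0.    -0.003 -1.   ] q [ 8. 33.  7. 94. -4. 53. 87.] F [-0.1  0.1 -0.4] w 34.3
 shift [118.6 -35.3  38.5] rx -0.2
```

>>> {"fn": "jog_arm", "kwargs": {"series": [[[0,0,0],[0,-17,19],0.2],[[0,0,0],[0,-18,19],0.2],[[0,0,0],[0,0,0],0.2],[[0,0,0],[40,0,0],0.2],[[0,0,0],[20,0,0],0.2],[[0,0,0],[0,0,0],0.2]]}}

```text
clock: 2.85
eef_pos: [609.8, -195.9, 155.4]
tool_rot: [2.951, 1.566, 2.625]
force: [-0.3, 0.2, 0.0]
width: 34.2
```

```bash
python3 -c "
from h import *
d=cam('top'); s=cam('side')
o=[cv2.resize(x['img'][y0:y1,x0:x1,::-1],(390,390),interpolation=cv2.INTER_CUBIC) for x,x0,y0,x1,y1 in((d,340,100,430,190),(s,190,110,280,200))]
cv2.imwrite('pics/k1.png',np.hstack(o))
go((612,-205,98),71)"
```

```text
t 2.95 pos [ 611.8 -197.3  157.7] psi 71.3 tilt [ 0.     0.001 -1.   ] q [12. 39.  6. 92. -5. 49. 91.] F [ 0.2 -0.4  1. ] w 34.1
 shift [59.7 -7.3  2.6] rx 0.3
```

View pics/k1.png

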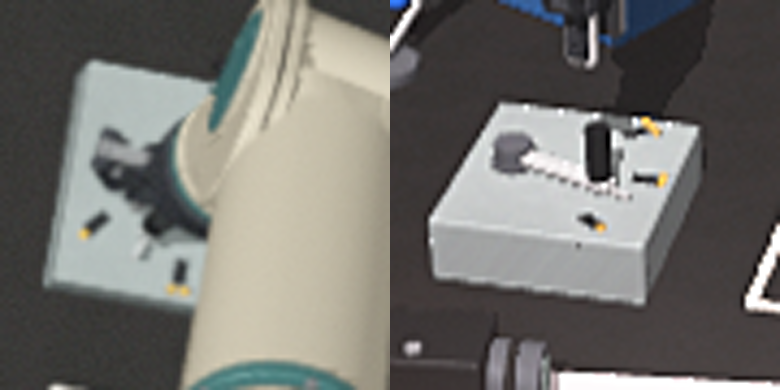

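>>> {"fn": "jog_arm", "kwargs": {"series": [[[0,0,0],[30,-7,2],0.2],[[0,0,0],[28,-1,0],0.2],[[0,0,0],[0,0,0],0.2],[[0,0,0],[0,0,0],0.9],[[0,0,0],[0,0,0],0.9],[[0,0,0],[0,0,0],0.9],[[0,0,0],[0,0,0],0.9]]}}

```text
clock: 3.82
eef_pos: [611.2, -206.8, 99.6]
tool_rot: [0.062, 1.57, -0.265]
force: [0.2, -0.3, 0.2]
width: 4.4
```

```bash
python3 -c "
from h import *
go((603.7,-232,98),71)"
```

```text
t 3.83 pos [ 611.2 -206.8   99.6] psi 71.2 tilt [ 0.001 -0.    -1.   ] q [13. 43.  5. 94. -5. 43. 92.] F [ 0.2 -0.3  0.2] w 4.4
 shift [  1.6 -26.3   1. ] rx 0.2
```

```bash
python3 -c "
from h import *
s=cam('side')
cv2.imwrite('pics/k2.png',cv2.resize(s['img'][80:190,190:300,::-1],(600,600),interpolation=cv2.INTER_CUBIC))
for z in (98,74): print(proj(s,(611.2,-206.8,z)))
"
```

```text
[238.75742284 141.33002774]
[238.98297143 148.23894966]
```

View pics/k2.png

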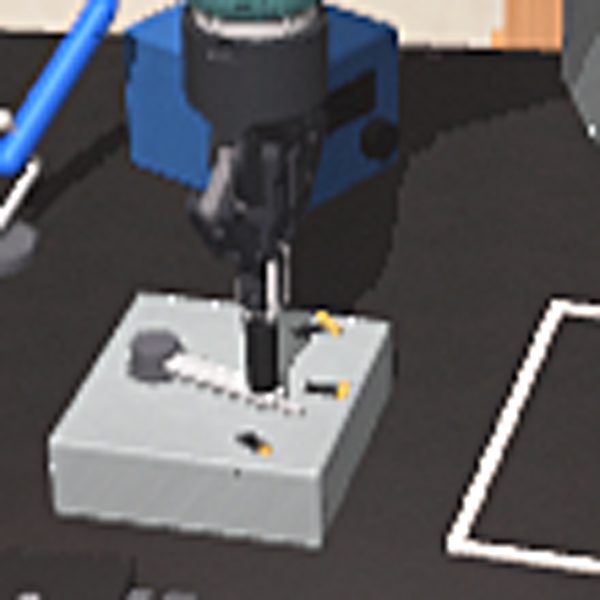

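```bash
python3 -c "
from h import *
s=cam('side'); P=cloud(s)
for v in range(118,156,3):
    print(v,[tuple(int(a) if a==a else 0 for a in P[v,u]) for u in (235,237,239,241,243)])
go((603.7,-232,98),71)
"
```

```text
118 [(616, -182, 188), (611, -190, 184), (605, -186, 187), (601, -196, 181), (598, -223, 167)]
121 [(614, -164, 188), (614, -210, 164), (606, -193, 173), (602, -208, 165), (597, -210, 165)]
124 [(614, -166, 178), (610, -177, 172), (606, -187, 166), (603, -211, 153), (631, -488, 2)]
127 [(615, -168, 167), (611, -178, 162), (606, -188, 156), (603, -208, 145), (628, -461, 5)]
130 [(619, -195, 142), (613, -190, 145), (0, 0, 0), (603, -206, 136), (627, -452, -1)]
133 [(620, -196, 131), (613, -191, 134), (608, -195, 132), (603, -203, 128), (624, -425, 1)]
136 [(620, -195, 122), (613, -189, 125), (608, -197, 121), (604, -212, 113), (622, -404, 2)]
139 [(621, -203, 107), (615, -204, 107), (610, -209, 104), (616, -298, 52), (609, -300, 51)]
142 [(622, -202, 97), (615, -197, 100), (609, -198, 100), (614, -286, 48), (606, -271, 57)]
145 [(622, -201, 87), (615, -198, 89), (609, -199, 89), (611, -260, 53), (605, -258, 54)]
148 [(623, -208, 73), (616, -198, 79), (610, -198, 79), (609, -244, 51), (603, -244, 52)]
151 [(623, -202, 66), (616, -201, 67), (611, -204, 65), (605, -207, 64), (602, -229, 50)]
154 [(624, -213, 48), (618, -213, 49), (610, -194, 61), (605, -203, 56), (598, -201, 57)]
t 3.92 pos [ 611.  -206.7   99.3] psi 71.2 tilt [ 0. -0. -1.] q [13. 43.  5. 94. -5. 43. 92.] F [-0.1  0.8 -0.2] w 4.3
 shift [  1.3 -26.3   1.2] rx 0.2
```

```bash
python3 -c "
from h import *
s=np.load('side.npy',allow_pickle=True).item(); t=np.load('top.npy',allow_pickle=True).item()
for z in (216,204,191): print(z,proj(s,(209,615,z)),proj(t,(209,615,z)))
P=cloud(s)
w=P[290:365,405:445].reshape(-1,3); m=w[(w[:,2]>150)&(w[:,2]<260)]
for z in range(150,260,10):
    q=m[(m[:,2]>=z)&(m[:,2]<z+10)]
    if len(q): print(z,len(q),q.min(0).round(),q.max(0).round())
"
```

```text
216 [425.26792232 346.49979267] [ 71.87364558 288.90894819]
204 [423.92012722 351.15463206] [ 73.48126564 288.35170758]
191 [422.48405645 356.10830946] [ 75.1947035  287.75767165]
240 12 [207. 570. 244.] [235. 664. 249.]
250 55 [206. 570. 250.] [237. 670. 260.]
```

The fingertips show at z≈112 with the TCP reported at 99. The start image gives the same offset of about 40 mm. So the real tool sits about 38 mm higher than the stated geometry implies. I'll reopen, go lower, and watch for contact.

>>> {"fn": "jog_arm", "kwargs": {"series": [[[0,0,0],[0,0,0],0.2],[[0,0,0],[0,0,0],0.2],[[0,0,0],[0,0,0],0.2],[[0,0,0],[10,0,0],0.2],[[0,0,0],[10,0,0],0.2],[[0,0,0],[0,0,0],0.2]]}}

```text
clock: 4.68
eef_pos: [609.9, -206.3, 77.6]
tool_rot: [-3.13, 1.568, 2.826]
force: [0.5, -0.1, -0.2]
width: 33.8
```

```bash
python3 -c "
from h import *
go((603.7,-232,98),71)
s=cam('side')
cv2.imwrite('pics/k3.png',cv2.resize(s['img'][110:170,210:270,::-1],(600,600),interpolation=cv2.INTER_CUBIC))
"
```

```text
t 4.67 pos [ 609.9 -206.3   77.6] psi 71.2 tilt [-0.003  0.001 -1.   ] q [13. 45.  5. 94. -5. 41. 92.] F [ 0.5 -0.1 -0.2] w 33.8
 shift [-20.5 -26.3   2.4] rx 0.2
```

View pics/k3.png

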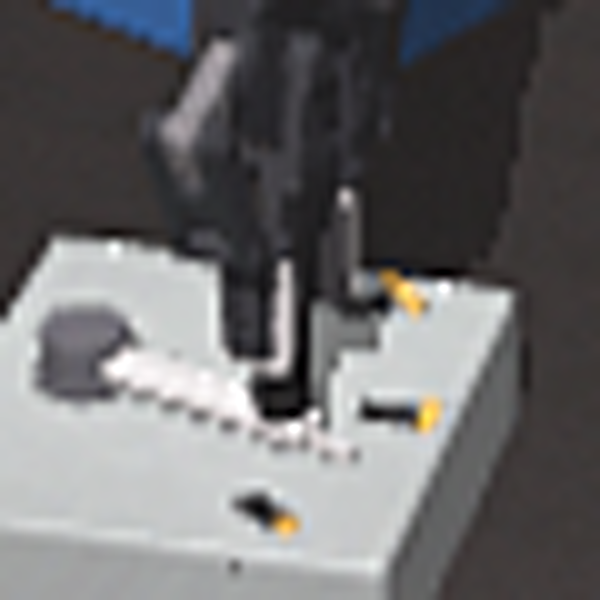

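>>> {"fn": "jog_arm", "kwargs": {"series": [[[0,0,0],[8,0,0],0.2],[[0,0,0],[0,0,0],0.9],[[0,0,0],[0,0,0],0.9],[[0,0,0],[0,0,0],0.9],[[0,0,0],[0,0,0],0.9]]}}

```text
clock: 5.35
eef_pos: [610.4, -206.6, 70.7]
tool_rot: [-3.113, 1.57, 2.842]
force: [-0.5, -0.1, -5.3]
width: 15.8
```

```bash
python3 -c "
from h import *
go((603.7,-232,72),71)
"
```

```text
t 5.35 pos [ 610.4 -206.6   70.7] psi 71.2 tilt [-0.001  0.    -1.   ] q [13. 46.  5. 95. -6. 40. 92.] F [-0.5 -0.1 -5.3] w 15.8
 shift [ -1.3 -26.2   1.8] rx 0.2
```

>>> {"fn": "jog_arm", "kwargs": {"series": [[[0,0,0],[0,-7,-1],0.9],[[0,0,0],[0,-7,-0.4],0.9],[[0,0,0],[0,-7,0.4],0.9],[[0,0,0],[0,-7,1],0.9],[[0,0,0],[0,0,0],0.9],[[0,0,0],[0,0,0],0.9]]}}

```text
clock: 6.1
eef_pos: [598.8, -231.0, 70.6]
tool_rot: [2.92, 1.563, 2.594]
force: [-4.7, 4.5, 0.3]
width: 15.7
```

>>> {"fn": "jog_arm", "kwargs": {"series": [[[0,0,0],[0,0,0],0.2],[[0,0,0],[0,0,0],0.2],[[0,0,0],[0,0,0],0.2],[[0,0,0],[-30,0,0],0.2],[[0,0,0],[-50,0,0],0.2],[[0,0,0],[-50,30,-30],0.2],[[0,0,0],[0,40,-40],-1],[[0,0,0],[0,40,-40],-1]]}}

```text
clock: 7.1
eef_pos: [534.2, -94.4, 199.9]
tool_rot: [0.289, 1.568, -0.039]
force: [0.8, 2.2, 0.4]
width: 68.9
```

>>> {"fn": "jog_arm", "kwargs": {"series": [[[0,0,0],[0,40,-40],-1],[[0,0,0],[0,40,-40],-1]]}}

```text
clock: 7.35
eef_pos: [483.8, 7.5, 199.3]
tool_rot: [0.49, 1.569, 0.162]
force: [0.5, 0.2, 0.4]
width: 85.3
```

```bash
python3 -c "
from h import *
go((584.5,279.4,200),160)
d=cam('top'); s=cam('side')
np.save('top1.npy',d,allow_pickle=True);np.save('side1.npy',s,allow_pickle=True)
L=(640,-230)
a=[ortho(d,L,75,h,2.6) for h in (50,105)]+[ortho(s,L,75,50,2.6)]
cv2.imwrite('pics/k4.png',cv2.resize(np.hstack(a),None,fx=.68,fy=.68) if 0 else np.hstack(a)[:, :])
print(np.hstack(a).shape)
P=cloud(d)
for n,(u,v),h in (('tall',(207,157),90),('mid',(220,220),74),('short',(180,210),58)):
    w=P[v-25:v+25,u-25:u+25].reshape(-1,3)
    m=w[(abs(w[:,2]-h)<6)]; print(n,len(m),np.round(np.median(m,0),1))
"
```

```text
t 7.35 pos [483.8   7.5 199.3] psi 71.2 tilt [ 0.002  0.    -1.   ] q [ -9.  24.   6. 114.  -4.  42.  71.] F [0.5 0.2 0.4] w 85.3
 shift [ -0.4 289.8   7.7] rx -88.8
(390, 1170, 3)
tall 151 [585.2 278.4  91.1]
mid 132 [403.7 235.2  75. ]
short 98 [429.6 356.7  59.2]
```

View pics/k4.png

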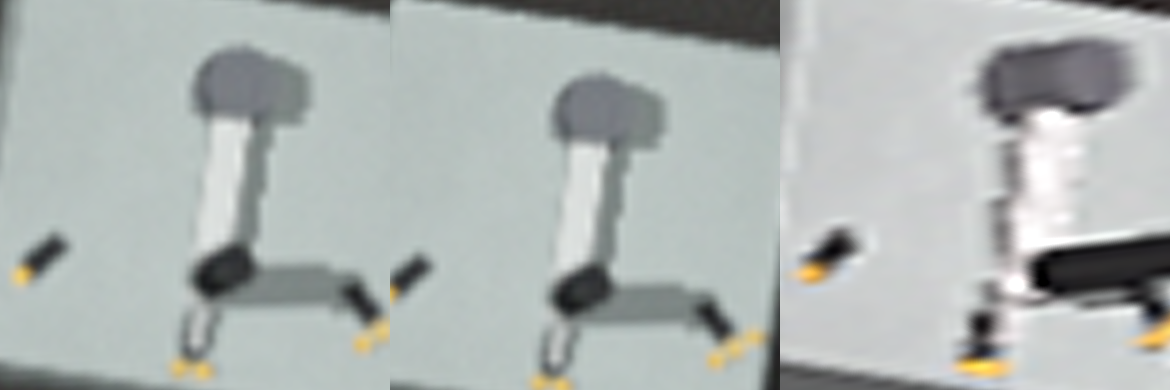

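The lever now lies on the two-dot notch, with its tip centred over the bar. Before the first grasp I'll check the tool offset against the depth data, with the gripper hanging free.

```bash
python3 -c "
from h import *
s=np.load('side1.npy',allow_pickle=True).item(); P=cloud(s)
w=P.reshape(-1,3); m=w[(abs(w[:,0]-484)<70)&(abs(w[:,1]-7.5)<85)&(w[:,2]>110)&(w[:,2]<330)]
for z in range(110,320,10):
    q=m[(m[:,2]>=z)&(m[:,2]<z+10)]
    if len(q): print(z,len(q),q.min(0).round(),q.max(0).round())
c=proj(s,(484,7.5,199)); print(c, proj(s,(484+.32*45,7.5+.95*45,187)))
u,v=c.astype(int)
cv2.imwrite('pics/g.png',cv2.resize(s['img'][v-70:v+50,u-60:u+60,::-1],(600,600)))
"
```

```text
220 10 [457. -31. 226.] [495.  63. 230.]
230 57 [457. -36. 230.] [505.  71. 240.]
240 54 [457. -31. 240.] [505.  72. 250.]
250 62 [455. -33. 250.] [504.  75. 259.]
260 41 [456. -32. 260.] [505.  75. 270.]
270 57 [447. -54. 271.] [515.  88. 280.]
280 105 [447. -57. 280.] [516.  90. 290.]
290 90 [449. -44. 290.] [515.  89. 300.]
300 102 [450. -48. 300.] [513.  88. 310.]
310 106 [456.   2. 310.] [513.  87. 320.]
[277.60983566 151.7462499 ] [270.7883324  164.56891122]
```

View pics/g.png

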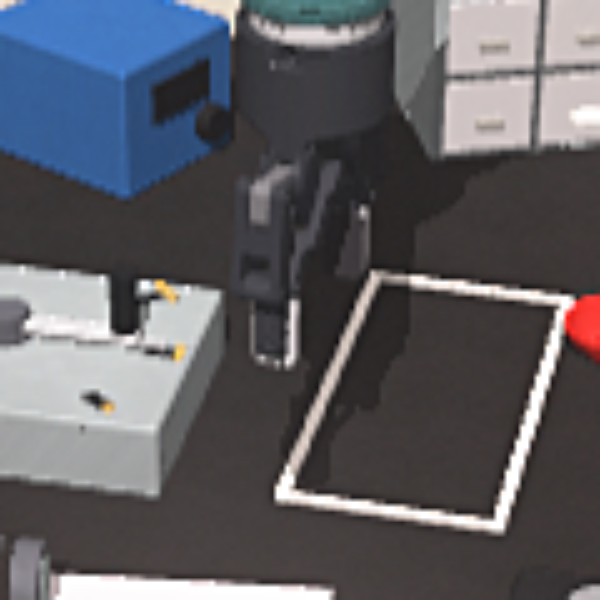

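Side view: with the fingers open and the TCP reported at 199, the tips hang at z≈227. So true tool height ≈ reported + 39 mm, matching what happened at the knob. From here the grasp point is reported z + 33. Now the tall motor.

>>> {"fn": "jog_arm", "kwargs": {"series": [[[0,0,0],[0,36,1],-1],[[0,0,0],[0,36,1],-1],[[0,0,0],[0,36,1],-1],[[0,0,0],[0,36,1],-1],[[0,0,0],[0,36,1],-1],[[0,0,0],[0,36,1],-1],[[0,0,0],[0,36,1],-1],[[0,0,0],[0,37,1],-1]]}}

```text
clock: 8.45
eef_pos: [586.1, 277.3, 199.0]
tool_rot: [0.163, 1.57, -0.166]
force: [0.4, 0.2, 0.2]
width: 85.5
```

>>> {"fn": "jog_arm", "kwargs": {"series": [[[-10,0,0],[0,0,0],-1],[[-10,0,0],[0,0,0],-1],[[-10,0,0],[0,0,0],-1],[[-10,0,0],[0,0,0],-1],[[-10,0,0],[0,0,0],-1],[[-10,0,0],[0,0,0],-1],[[-10,0,0],[0,0,0],-1],[[-9,0,0],[0,0,0],-1]]}}

```text
clock: 9.45
eef_pos: [585.8, 276.1, 198.9]
tool_rot: [-1.161, 1.57, -0.106]
force: [-0.3, 0.2, 0.1]
width: 85.7
```

>>> {"fn": "jog_arm", "kwargs": {"series": [[[0,0,0],[30,0,0],-1],[[0,0,0],[30,0,0],-1],[[0,0,0],[0,0,0],-1]]}}

```text
clock: 9.82
eef_pos: [583.9, 275.2, 136.6]
tool_rot: [2.703, 1.566, -2.531]
force: [0.2, -0.0, 0.4]
width: 85.4
```

```bash
python3 -c "
from h import *
go((584.5,279.4,29),150)
s=cam('side');np.save('side2.npy',s,allow_pickle=True)
P=cloud(s);w=P.reshape(-1,3); m=w[(abs(w[:,0]-584)<75)&(abs(w[:,1]-279)<75)&(w[:,2]>110)&(w[:,2]<210)]
for z in range(140,210,10):
    q=m[(m[:,2]>=z)&(m[:,2]<z+10)]
    if len(q): print(z,len(q),q.min(0).round(),q.max(0).round())
u,v=proj(s,(584,279,120)).astype(int)
cv2.imwrite('pics/g2.png',cv2.resize(s['img'][v-60:v+60,u-60:u+60,::-1],(600,600)))
"
```

```text
t 9.82 pos [583.9 275.2 136.6] psi 150.2 tilt [-0.004 -0.003 -1.   ] q [-19.  41. -15.  92.  13.  49. 111.] F [ 0.2 -0.   0.4] w 85.4
 shift [107.6   1.4   4.4] rx 0.2
160 15 [545. 248. 167.] [630. 308. 170.]
170 59 [535. 244. 170.] [637. 310. 180.]
180 75 [534. 244. 180.] [637. 312. 190.]
190 67 [534. 244. 190.] [638. 311. 200.]
200 54 [532. 245. 200.] [647. 315. 210.]
```

View pics/g2.png

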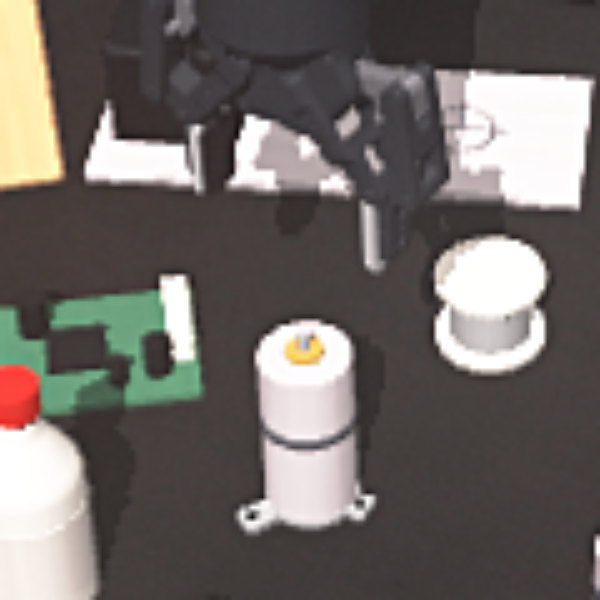

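Side view: the fingers straddle the tall motor's axis (finger centre ≈ (586, 278)). I'll descend and grip.

>>> {"fn": "jog_arm", "kwargs": {"series": [[[0,0,0],[20,1,2],-1],[[0,0,0],[20,0,0],-1],[[0,0,0],[20,0,0],-1],[[0,0,0],[20,0,0],-1],[[0,0,0],[20,0,0],-1],[[0,0,0],[7,0,0],-1],[[0,0,0],[0,0,0],-1]]}}

```text
clock: 10.75
eef_pos: [584.6, 279.2, 31.1]
tool_rot: [2.468, 1.57, -2.764]
force: [-0.1, -0.5, 0.0]
width: 85.5
```

>>> {"fn": "jog_arm", "kwargs": {"series": [[[0,0,0],[0,0,0],1],[[0,0,0],[0,0,0],1],[[0,0,0],[0,0,0],1],[[0,0,0],[0,0,0],1],[[0,0,0],[0,0,0],1]]}}

```text
clock: 11.38
eef_pos: [585.2, 279.7, 32.7]
tool_rot: [-0.469, 1.57, 0.582]
force: [-1.0, -0.4, 6.4]
width: 43.0
```

>>> {"fn": "jog_arm", "kwargs": {"series": [[[0,0,0],[-10,0,0],1],[[0,0,0],[-20,0,0],1],[[0,0,0],[-30,0,0],1],[[0,0,0],[-30,0,0],1],[[0,0,0],[0,0,0],1]]}}

```text
clock: 12.0
eef_pos: [586.9, 280.5, 125.1]
tool_rot: [-0.548, 1.564, 0.503]
force: [0.8, 0.4, -3.3]
width: 42.9
```

```bash
python3 -c "
from h import *
go((538.8,0,119),110)
"
```

```text
t 12.0 pos [586.9 280.5 125.1] psi 150.2 tilt [ 0.006  0.003 -1.   ] q [-19.  42. -15.  92.  13.  47. 111.] F [ 0.8  0.4 -3.3] w 42.9
 shift [   5.   -97.6 -267.4] rx 40.2
```

>>> {"fn": "jog_arm", "kwargs": {"series": [[[0,0,0],[0,-16,-44],1],[[0,0,0],[0,-16,-44],1],[[0,0,0],[0,-16,-44],1],[[0,0,0],[0,-16,-44],1],[[0,0,0],[0,-16,-44],1],[[0,0,0],[0,-17,-47],1],[[10,0,0],[0,0,0],1],[[10,0,0],[0,0,0],1]]}}

```text
clock: 13.0
eef_pos: [535.5, -2.0, 120.9]
tool_rot: [2.422, 1.569, 3.116]
force: [0.1, 0.8, -3.0]
width: 42.9
```

>>> {"fn": "jog_arm", "kwargs": {"series": [[[10,0,0],[10,0,0],1],[[10,0,0],[15,0,0],1],[[0,0,0],[0,0,0],1],[[0,0,0],[0,0,0],1]]}}

```text
clock: 13.5
eef_pos: [536.3, -0.5, 96.7]
tool_rot: [2.663, 1.57, 3.018]
force: [-0.3, -0.0, -3.6]
width: 42.5
```

```bash
python3 -c "
from h import *
go((538.8,0,67),110)
s=cam('side');t=cam('top'); np.save('s3.npy',s,allow_pickle=True);np.save('t3.npy',t,allow_pickle=True)
z=read_state()['eef_pos'][2]-32+3
a=ortho(s,(538.8,0),50,z,4); cv2.circle(a,(200,200),int(38*4),(0,255,0),1);cv2.circle(a,(200,200),2,(0,0,255),-1)
b=ortho(t,(538.8,0),50,z,4);
u,v=proj(s,(538,0,80)).astype(int)
cv2.imwrite('pics/m1.png',np.hstack([a,cv2.resize(s['img'][v-50:v+50,u-50:u+50,::-1],(400,400))]))
"
```

```text
t 13.5 pos [ 5.363e+02 -5.000e-01  9.670e+01] psi 110.4 tilt [-0.  0. -1.] q [  0.  37.  -5. 111.   5.  32. 102.] F [-0.3 -0.  -3.6] w 42.5
 shift [29.7 -0.4  2.5] rx 0.4
```

View pics/m1.png

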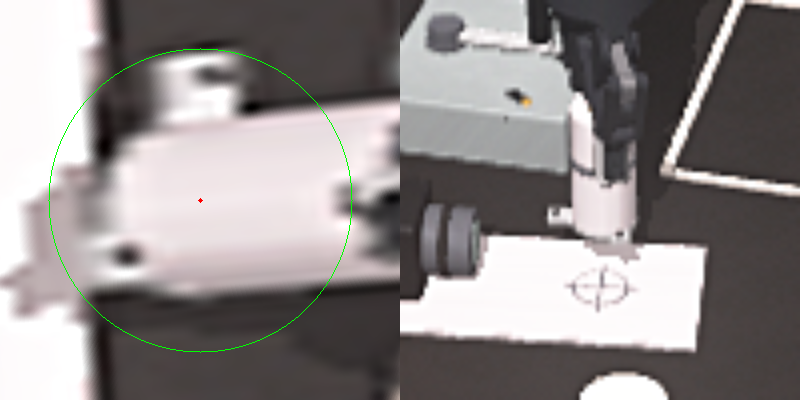

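The long lug points at the lens within a few degrees: the holes read about -5° and +6°, averaging ~0. I'll descend to underside ≈ 35 mm, then run the pauses and turns.

>>> {"fn": "jog_arm", "kwargs": {"series": [[[0,0,0],[15,0,1],1],[[0,0,0],[15,0,1],1],[[0,0,0],[0,0,0],1],[[0,0,0],[0,0,0],1],[[0,0,0],[0,0,0],1],[[0,0,0],[0,0,0],1],[[0,0,0],[0,0,0],1],[[0,0,0],[0,0,0],1]]}}

```text
clock: 14.6
eef_pos: [538.4, 0.1, 66.9]
tool_rot: [-0.14, 1.571, 0.213]
force: [0.2, 0.8, -2.7]
width: 42.8
```

>>> {"fn": "jog_arm", "kwargs": {"series": [[[0,0,0],[0,0,0],1],[[0,0,0],[0,0,0],1],[[0,0,0],[0,0,0],1],[[0,0,0],[0,0,0],1],[[10,0,0],[0,0,0],1],[[10,0,0],[0,0,0],1],[[10,0,0],[0,0,0],1],[[10,0,0],[0,0,0],1]]}}

```text
clock: 15.6
eef_pos: [538.2, 0.2, 66.7]
tool_rot: [2.452, 1.571, 2.101]
force: [1.2, 0.2, -4.5]
width: 43.2
```

>>> {"fn": "jog_arm", "kwargs": {"series": [[[10,0,0],[0,0,0],1],[[10,0,0],[0,0,0],1],[[10,0,0],[0,0,0],1],[[10,0,0],[0,0,0],1],[[10,0,0],[0,0,0],1],[[10,0,0],[0,0,0],1],[[10,0,0],[0,0,0],1],[[10,0,0],[0,0,0],1]]}}

```text
clock: 16.6
eef_pos: [538.3, 0.6, 66.7]
tool_rot: [-2.906, 1.57, 1.631]
force: [0.6, -0.4, -2.9]
width: 42.5
```

>>> {"fn": "jog_arm", "kwargs": {"series": [[[0,0,0],[0,0,0],1],[[0,0,0],[0,0,0],1],[[0,0,0],[0,0,0],1],[[0,0,0],[0,0,0],1],[[0,0,0],[0,0,0],1]]}}

```text
clock: 17.23
eef_pos: [538.3, 0.0, 66.8]
tool_rot: [2.881, 1.571, 1.14]
force: [0.2, 0.9, -3.4]
width: 42.8
```

```bash
python3 -c "
from h import *
go((538.8,0,67),-10)
"
```

```text
t 17.23 pos [538.3   0.   66.8] psi -9.8 tilt [ 0.  0. -1.] q [-21.  43.  28. 113. -36.  33.  21.] F [ 0.2  0.9 -3.4] w 42.8
 shift [-0.2  0.5 -0.1] rx 0.2
```

>>> {"fn": "jog_arm", "kwargs": {"series": [[[0,0,0],[0,0,0],1],[[0,0,0],[0,0,0],1],[[0,0,0],[0,0,0],1],[[0,0,0],[0,0,0],1],[[10,0,0],[0,0,0],1],[[10,0,0],[0,0,0],1],[[10,0,0],[0,0,0],1],[[10,0,0],[0,0,0],1]]}}

```text
clock: 18.23
eef_pos: [538.3, 0.3, 66.8]
tool_rot: [-2.444, 1.571, 1.394]
force: [0.6, 0.3, -3.2]
width: 42.9
```

>>> {"fn": "jog_arm", "kwargs": {"series": [[[10,0,0],[0,0,0],1],[[10,0,0],[0,0,0],1],[[10,0,0],[0,0,0],1],[[10,0,0],[0,0,0],1],[[10,0,0],[0,0,0],1],[[10,0,0],[0,0,0],1],[[10,0,0],[0,0,0],1],[[10,0,0],[0,0,0],1]]}}

```text
clock: 19.23
eef_pos: [538.3, 0.5, 66.6]
tool_rot: [-0.176, 1.57, 2.266]
force: [0.2, 0.1, -2.8]
width: 42.8
```

```bash
python3 -c "
from h import *
go((538.8,0,67),-130)
"
```

```text
t 19.23 pos [5.383e+02 5.000e-01 6.660e+01] psi -130.1 tilt [-0.  0. -1.] q [-35.  53.  55. 113. -61.  49. -75.] F [ 0.2  0.1 -2.8] w 42.8
 shift [-0.4  0.  -0.7] rx -0.1
```

>>> {"fn": "jog_arm", "kwargs": {"series": [[[0,0,0],[0,0,0],1],[[0,0,0],[0,0,0],1],[[0,0,0],[0,0,0],1],[[0,0,0],[0,0,0],1],[[0,0,0],[0,0,0],1],[[0,0,0],[0,0,0],1],[[0,0,0],[0,0,0],1],[[0,0,0],[0,0,0],1]]}}

```text
clock: 20.23
eef_pos: [538.3, 0.1, 66.7]
tool_rot: [-0.913, 1.571, 1.534]
force: [0.7, -0.7, -3.4]
width: 43.0
```

>>> {"fn": "jog_arm", "kwargs": {"series": [[[0,0,0],[0,0,0],1],[[0,0,0],[0,0,0],1],[[0,0,0],[-20,0,0],1],[[0,0,0],[-20,0,0],1],[[0,0,0],[-10,0,0],1],[[0,0,0],[0,0,0],1]]}}

```text
clock: 20.98
eef_pos: [538.6, 0.2, 117.1]
tool_rot: [-2.243, 1.57, 0.204]
force: [-0.3, 0.2, -3.6]
width: 42.9
```

>>> {"fn": "jog_arm", "kwargs": {"series": [[[0,0,0],[0,45,-16],1],[[0,0,0],[0,45,-16],1],[[0,0,0],[0,46,-16],1],[[0,0,0],[0,46,-16],1],[[0,0,0],[0,46,-16],1],[[0,0,0],[0,46,-16],1],[[0,0,0],[0,45,-16],1],[[0,0,0],[0,45,-16],1]]}}

```text
clock: 21.98
eef_pos: [402.9, -362.4, 115.8]
tool_rot: [-0.318, 1.569, 2.13]
force: [-0.1, 0.5, -2.6]
width: 42.6
```

>>> {"fn": "jog_arm", "kwargs": {"series": [[[0,0,0],[0,0,0],1],[[0,0,0],[0,0,0],1]]}}

```text
clock: 22.22
eef_pos: [403.5, -360.6, 115.9]
tool_rot: [-0.552, 1.568, 1.895]
force: [0.9, 0.6, -3.1]
width: 43.3
```

```bash
python3 -c "
from h import *
go((402.3,-361,33),-130)
"
```

```text
t 22.23 pos [ 403.5 -360.6  115.9] psi -129.8 tilt [-0.001  0.002 -1.   ] q [  6.  48.  55. 111. -52.  51. -41.] F [ 0.9  0.6 -3.1] w 43.3
 shift [82.9  1.2  0.5] rx 0.2
```

>>> {"fn": "jog_arm", "kwargs": {"series": [[[0,0,0],[25,0,0],1],[[0,0,0],[25,0,0],1],[[0,0,0],[20,0,0],1],[[0,0,0],[8,0,0],1],[[0,0,0],[4,0,0],1],[[0,0,0],[0,0,0],1]]}}

```text
clock: 22.98
eef_pos: [404.1, -361.4, 35.1]
tool_rot: [-2.708, 1.57, -0.26]
force: [0.4, -0.4, -2.2]
width: 42.8
```

```bash
python3 -c "
from h import *
go((402.3,-361,33),-130)
"
```

```text
t 22.98 pos [ 404.1 -361.4   35.1] psi -129.8 tilt [ 0. -0. -1.] q [ 11.  53.  47. 113. -60.  42. -35.] F [ 0.4 -0.4 -2.2] w 42.8
 shift [2.1 0.8 1.6] rx 0.2
```

>>> {"fn": "jog_arm", "kwargs": {"series": [[[0,0,0],[1.5,0,0],1],[[0,0,0],[1,0,0],1],[[0,0,0],[0,0,0],1]]}}

```text
clock: 23.35
eef_pos: [404.0, -361.8, 32.7]
tool_rot: [-2.835, 1.57, -0.387]
force: [-0.2, 0.9, 0.7]
width: 42.7
```

>>> {"fn": "jog_arm", "kwargs": {"series": [[[0,0,0],[0,0,0],-0.5],[[0,0,0],[0,0,0],-0.5],[[0,0,0],[0,0,0],-0.5],[[0,0,0],[0,0,0],-0.5],[[0,0,0],[-20,0,0],-0.5],[[0,0,0],[-40,0,0],-0.5],[[0,0,0],[-50,0,0],-0.5],[[0,0,0],[-50,0,0],-0.5]]}}

```text
clock: 24.35
eef_pos: [403.5, -361.3, 193.6]
tool_rot: [0.298, 1.57, 2.745]
force: [-0.1, -0.5, -0.2]
width: 64.0
```

```bash
python3 -c "
from h import *
d=cam('top'); P=cloud(d)
w=P.reshape(-1,3)
for n,c,h in (('tall',(403,-361),91),('mid',(404,236),75),('short',(430,357),59)):
    m=w[(np.hypot(w[:,0]-c[0],w[:,1]-c[1])<70)&(abs(w[:,2]-h)<5)]; m=m[np.hypot(*(m[:,:2]-np.median(m[:,:2],0)).T)<25]; print(n,len(m),np.round(m.mean(0),1) if len(m) else '')
go((404,236,200),-62)
"
```

```text
tall 0 
mid 127 [404.6 236.2  74.9]
short 94 [430.1 358.4  59.3]
t 24.4 pos [ 404.9 -364.9  199.6] psi -129.8 tilt [ 0.006 -0.007 -1.   ] q [  3.  41.  60. 106. -43.  58. -48.] F [ 0.4 -3.5  3.6] w 64.2
 shift [  -4.5 -460.8  385.7] rx -67.8
  return _methods._mean(a, axis=axis, dtype=dtype,
  ret = um.true_divide(
```

The tall motor is down and released; the arm hides it for now, so I'll check it later. The mid and short motors haven't moved. Heading for the mid motor.

>>> {"fn": "jog_arm", "kwargs": {"series": [[[0,0,0],[0,-42,17],-1],[[0,0,0],[0,-42,17],-1],[[0,0,0],[0,-42,17],-1],[[0,0,0],[0,-42,17],-1],[[0,0,0],[0,-42,18],-1],[[0,0,0],[0,-42,18],-1],[[0,0,0],[0,-42,18],-1]]}}

```text
clock: 25.28
eef_pos: [498.4, -56.0, 192.1]
tool_rot: [-2.225, 1.571, 0.222]
force: [0.1, -0.7, -0.2]
width: 85.3
```

>>> {"fn": "jog_arm", "kwargs": {"series": [[[0,0,0],[0,-28,44],-1],[[0,0,0],[0,-28,44],-1],[[0,0,0],[0,-28,44],-1],[[0,0,0],[0,-28,44],-1],[[0,0,0],[0,-28,44],-1],[[0,0,0],[0,-27,43],-1]]}}

```text
clock: 26.02
eef_pos: [402.1, 240.8, 192.2]
tool_rot: [-1.633, 1.57, 0.815]
force: [0.8, 0.7, 0.6]
width: 85.5
```

>>> {"fn": "jog_arm", "kwargs": {"series": [[[-9,0,0],[0,0,0],-1],[[-9,0,0],[0,0,0],-1],[[-9,0,0],[0,0,0],-1],[[-9,0,0],[0,0,0],-1],[[-9,0,0],[0,0,0],-1],[[-9,0,0],[0,0,0],-1],[[-9,0,0],[0,0,0],-1],[[0,0,0],[0,0,0],-1]]}}

```text
clock: 27.02
eef_pos: [402.8, 239.1, 192.4]
tool_rot: [-1.807, 1.57, 1.738]
force: [-0.8, 0.0, -0.8]
width: 85.4
```

```bash
python3 -c "
from h import *
go((404.5,236,11),-67)
s=cam('side'); d=cam('top'); np.save('t5.npy',d,allow_pickle=True)
P=cloud(d); w=P.reshape(-1,3)
for n,c,h in (('tall',(403,-361),91),('short',(430,357),59)):
    m=w[(np.hypot(w[:,0]-c[0],w[:,1]-c[1])<60)&(abs(w[:,2]-h)<5)]; print(n,len(m),np.round(np.median(m,0),1))
P=cloud(s);w=P.reshape(-1,3); m=w[(abs(w[:,0]-404)<75)&(abs(w[:,1]-236)<75)&(w[:,2]>110)&(w[:,2]<260)]
q=m[m[:,2]<255]; print(len(q),q.min(0).round(),q.max(0).round())
im=[ortho(s,(404.5,236),50,3,4), ortho(d,(414,-277),150,0,1.3333)]
cv2.circle(im[0],(200,200),152,(0,255,0),1);cv2.imwrite('pics/m2.png',np.hstack(im))
"
```

```text
t 27.02 pos [402.8 239.1 192.4] psi -66.9 tilt [-0.     0.001 -1.   ] q [-70.  33.  55. 118. -37.  48. -61.] F [-0.8  0.  -0.8] w 85.4
 shift [181.3   3.7  -0.3] rx 0.1
tall 132 [ 404.3 -360.7   90.4]
short 0 [nan nan nan]
241 [375. 193. 220.] [433. 295. 255.]
  return _methods._mean(a, axis=axis, dtype=dtype,
  ret = um.true_divide(
Traceback (most recent call last):
ValueError: all the input array dimensions except for the concatenation axis must match exactly, but along dimension 0, the array at index 0 has size 400 and the array at index 1 has size 399
```

The tall motor stands upright at (404, -361) inside the area. Now grasping the mid motor.

>>> {"fn": "jog_arm", "kwargs": {"series": [[[0,0,0],[40,3.5,0],-1],[[0,0,0],[40,0,0],-1],[[0,0,0],[25,0,0],-1],[[0,0,0],[20,0,0],-1],[[0,0,0],[20,0,0],-1],[[0,0,0],[20,0,0],-1],[[0,0,0],[16,0,0],-1],[[0,0,0],[0,0,0],-1]]}}

```text
clock: 28.12
eef_pos: [403.8, 235.3, 10.3]
tool_rot: [0.197, 1.569, -2.541]
force: [-0.4, -0.2, 0.1]
width: 85.8
```

>>> {"fn": "jog_arm", "kwargs": {"series": [[[0,0,0],[0,0,0],1],[[0,0,0],[0,0,0],1],[[0,0,0],[0,0,0],1],[[0,0,0],[0,0,0],1],[[0,0,0],[0,0,0],1]]}}

```text
clock: 28.75
eef_pos: [404.5, 236.3, 12.0]
tool_rot: [-2.673, 1.57, 0.874]
force: [-0.3, 0.5, 5.2]
width: 38.9
```

>>> {"fn": "jog_arm", "kwargs": {"series": [[[0,0,0],[-10,0,0],1],[[0,0,0],[-20,0,0],1],[[0,0,0],[-30,0,0],1],[[0,0,0],[-30,0,0],1],[[0,0,0],[0,0,0],1]]}}

```text
clock: 29.38
eef_pos: [405.3, 236.5, 103.1]
tool_rot: [-3.044, 1.567, 0.503]
force: [-0.1, -0.2, -2.6]
width: 39.3
```

```bash
python3 -c "
from h import *
go((538.8,0,105),115)
"
```

```text
t 29.38 pos [405.3 236.5 103.1] psi -66.8 tilt [ 0.003  0.002 -1.   ] q [-62.  39.  43. 122. -47.  36. -52.] F [-0.1 -0.2 -2.6] w 39.3
 shift [ -1.9 270.  -29.3] rx -181.8
```

>>> {"fn": "jog_arm", "kwargs": {"series": [[[0,0,0],[0,45,-5],1],[[0,0,0],[0,45,-5],1],[[0,0,0],[0,45,-5],1],[[0,0,0],[0,45,-5],1],[[0,0,0],[0,45,-5],1],[[0,0,0],[0,45,-4],1],[[-10,0,0],[0,0,0],1],[[-10,0,0],[0,0,0],1]]}}

```text
clock: 30.38
eef_pos: [536.4, -1.4, 99.9]
tool_rot: [-0.758, 1.568, -3.141]
force: [-0.6, 0.4, -3.4]
width: 38.5
```

>>> {"fn": "jog_arm", "kwargs": {"series": [[[-10,0,0],[0,0,0],1],[[-10,0,0],[0,0,0],1],[[-10,0,0],[0,0,0],1],[[-10,0,0],[0,0,0],1],[[-10,0,0],[0,0,0],1],[[-10,0,0],[0,0,0],1],[[-10,0,0],[0,0,0],1],[[-10,0,0],[0,0,0],1]]}}

```text
clock: 31.38
eef_pos: [536.2, -0.6, 100.1]
tool_rot: [-2.375, 1.568, 2.923]
force: [-1.0, 0.3, -2.7]
width: 38.8
```

>>> {"fn": "jog_arm", "kwargs": {"series": [[[-10,0,0],[0,0,0],1],[[-10,0,0],[0,0,0],1],[[-10,0,0],[0,0,0],1],[[-10,0,0],[0,0,0],1],[[-10,0,0],[0,0,0],1],[[-10,0,0],[0,0,0],1],[[-10,0,0],[0,0,0],1],[[-10,0,0],[0,0,0],1]]}}

```text
clock: 32.38
eef_pos: [536.2, -0.7, 100.2]
tool_rot: [2.423, 1.568, 2.834]
force: [-0.5, 0.3, -2.9]
width: 39.2
```

```bash
python3 -c "
from h import *
go((538.8,0,47),115)
s=cam('side')
z=read_state()['eef_pos'][2]-12+3
a=ortho(s,read_state()['eef_pos'],50,z,4); cv2.circle(a,(200,200),int(38*4),(0,255,0),1);cv2.circle(a,(200,200),2,(0,0,255),-1)
u,v=proj(s,(538,0,60)).astype(int)
cv2.imwrite('pics/m2.png',np.hstack([a,cv2.resize(s['img'][v-50:v+50,u-50:u+50,::-1],(400,400))]))
"
```

```text
t 32.38 pos [536.2  -0.7 100.2] psi 113.5 tilt [-0.002  0.001 -1.   ] q [  4.  37. -10. 111.  11.  33. 100.] F [-0.5  0.3 -2.9] w 39.2
 shift [53.1 -0.5  2.8] rx -1.5
```

View pics/m2.png

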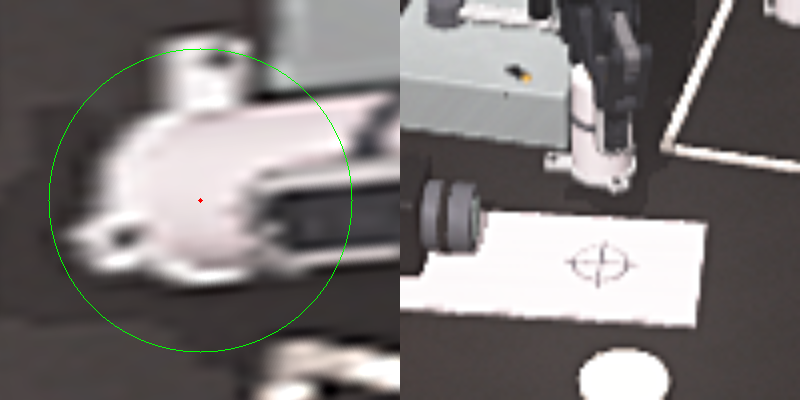

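The long lug faces the lens at about -3°; I'll correct by +2°, descend, and run the sequence.

>>> {"fn": "jog_arm", "kwargs": {"series": [[[-2,0,0],[20,0,2.5],1],[[0,0,0],[20,0,0],1],[[0,0,0],[13,0,0],1],[[0,0,0],[0,0,0],1],[[0,0,0],[0,0,0],1],[[0,0,0],[0,0,0],1],[[0,0,0],[0,0,0],1],[[0,0,0],[0,0,0],1]]}}

```text
clock: 33.42
eef_pos: [539.8, 0.1, 48.6]
tool_rot: [-0.399, 1.57, 0.041]
force: [-0.6, 0.2, -1.6]
width: 38.6
```

>>> {"fn": "jog_arm", "kwargs": {"series": [[[0,0,0],[0,0,0],1],[[0,0,0],[0,0,0],1],[[0,0,0],[0,0,0],1],[[0,0,0],[0,0,0],1],[[0,0,0],[0,0,0],1],[[10,0,0],[0,0,0],1],[[10,0,0],[0,0,0],1],[[10,0,0],[0,0,0],1]]}}

```text
clock: 34.42
eef_pos: [539.6, 0.2, 48.2]
tool_rot: [1.686, 1.571, 1.597]
force: [0.4, -0.1, -1.7]
width: 38.5
```

>>> {"fn": "jog_arm", "kwargs": {"series": [[[10,0,0],[0,0,0],1],[[10,0,0],[0,0,0],1],[[10,0,0],[0,0,0],1],[[10,0,0],[0,0,0],1],[[10,0,0],[0,0,0],1],[[10,0,0],[0,0,0],1],[[10,0,0],[0,0,0],1],[[10,0,0],[0,0,0],1]]}}

```text
clock: 35.42
eef_pos: [539.6, 0.6, 48.2]
tool_rot: [-3.059, 1.57, 1.739]
force: [0.3, 0.4, -2.1]
width: 38.8
```

>>> {"fn": "jog_arm", "kwargs": {"series": [[[10,0,0],[0,0,0],1],[[0,0,0],[0,0,0],1],[[0,0,0],[0,0,0],1]]}}

```text
clock: 35.8
eef_pos: [539.6, 0.4, 48.2]
tool_rot: [-2.532, 1.571, 2.1]
force: [0.2, -0.5, -2.3]
width: 38.9
```

```bash
python3 -c "
from h import *
go((538.8,0,47),-4.5)
"
```

```text
t 35.8 pos [5.396e+02 4.000e-01 4.820e+01] psi -4.6 tilt [-0.  0. -1.] q [-17.  44.  22. 113. -31.  29.  22.] F [ 0.2 -0.5 -2.3] w 38.9
 shift [ 1.2 -0.8  0.4] rx -0.1
```

>>> {"fn": "jog_arm", "kwargs": {"series": [[[0,0,0],[0,0,0],1],[[0,0,0],[0,0,0],1],[[0,0,0],[0,0,0],1],[[0,0,0],[0,0,0],1],[[0,0,0],[0,0,0],1],[[0,0,0],[0,0,0],1],[[0,0,0],[0,0,0],1],[[10,0,0],[0,0,0],1]]}}

```text
clock: 36.8
eef_pos: [539.7, 0.1, 48.4]
tool_rot: [3.079, 1.57, 1.246]
force: [0.4, -0.4, -2.2]
width: 39.0
```

>>> {"fn": "jog_arm", "kwargs": {"series": [[[10,0,0],[0,0,0],1],[[10,0,0],[0,0,0],1],[[10,0,0],[0,0,0],1],[[10,0,0],[0,0,0],1],[[10,0,0],[0,0,0],1],[[10,0,0],[0,0,0],1],[[10,0,0],[0,0,0],1],[[10,0,0],[0,0,0],1]]}}

```text
clock: 37.8
eef_pos: [539.6, 0.5, 48.2]
tool_rot: [-1.25, 1.57, 1.803]
force: [0.6, -0.4, -2.2]
width: 38.8
```

>>> {"fn": "jog_arm", "kwargs": {"series": [[[10,0,0],[0,0,0],1],[[10,0,0],[0,0,0],1],[[10,0,0],[0,0,0],1],[[0,0,0],[0,0,0],1],[[0,0,0],[0,0,0],1],[[0,0,0],[0,0,0],1],[[0,0,0],[0,0,0],1],[[0,0,0],[0,0,0],1]]}}

```text
clock: 38.8
eef_pos: [539.7, 0.2, 48.3]
tool_rot: [-1.343, 1.571, 1.192]
force: [0.4, 0.6, -3.2]
width: 39.0
```

```bash
python3 -c "
from h import *
go((417,-274,48),-124.5)
"
```

```text
t 38.8 pos [5.397e+02 2.000e-01 4.830e+01] psi -124.8 tilt [ 0.  0. -1.] q [-33.  53.  50. 113. -60.  45. -71.] F [ 0.4  0.6 -3.2] w 39.0
 shift [ 2.000e-01  2.952e+02 -5.550e+01] rx -0.3
```

>>> {"fn": "jog_arm", "kwargs": {"series": [[[0,0,0],[0,0,0],1],[[0,0,0],[0,0,0],1],[[0,0,0],[0,0,0],1],[[0,0,0],[0,0,0],1],[[0,0,0],[0,0,0],1],[[0,0,0],[-20,0,0],1],[[0,0,0],[-20,0,0],1],[[0,0,0],[-15,0,0],1]]}}

```text
clock: 39.8
eef_pos: [539.7, 0.1, 104.1]
tool_rot: [-2.651, 1.57, -0.116]
force: [0.5, 0.6, -2.3]
width: 38.9
```

>>> {"fn": "jog_arm", "kwargs": {"series": [[[0,0,0],[0,42,-8],1],[[0,0,0],[0,42,-8],1],[[0,0,0],[0,42,-8],1],[[0,0,0],[0,42,-8],1],[[0,0,0],[0,42,-8],1],[[0,0,0],[0,42,-8],1],[[0,0,0],[0,43,-8],1],[[0,0,0],[0,0,0],1]]}}

```text
clock: 40.8
eef_pos: [415.4, -278.4, 104.1]
tool_rot: [2.259, 1.567, -1.497]
force: [0.5, 0.6, -1.7]
width: 38.4
```

```bash
python3 -c "
from h import *
go((417,-274,13),-124.5)
"
```

```text
t 40.8 pos [ 415.4 -278.4  104.1] psi -125.2 tilt [ 0.    -0.004 -1.   ] q [ -2.  45.  52. 118. -53.  44. -41.] F [ 0.5  0.6 -1.7] w 38.4
 shift [91.1 -4.8  1.4] rx -0.7
```

>>> {"fn": "jog_arm", "kwargs": {"series": [[[0,0,0],[0,0,0],1],[[0,0,0],[25,-2,0],1],[[0,0,0],[25,0,0],1],[[0,0,0],[20,0,0],1],[[0,0,0],[10,0,0],1],[[0,0,0],[6,0,0],1],[[0,0,0],[0,0,0],1],[[0,0,0],[0,0,0],1]]}}

```text
clock: 41.8
eef_pos: [418.9, -272.3, 17.6]
tool_rot: [-3.078, 1.57, -0.543]
force: [-0.5, 0.3, -2.6]
width: 38.9
```

```bash
python3 -c "
from h import *
go((417,-274,12),-124.5)
"
```

```text
t 41.8 pos [ 418.9 -272.3   17.6] psi -124.8 tilt [ 0.001 -0.    -1.   ] q [  6.  50.  38. 120. -61.  33. -35.] F [-0.5  0.3 -2.6] w 38.9
 shift [5.6 2.4 0.6] rx -0.3
```

>>> {"fn": "jog_arm", "kwargs": {"series": [[[0,0,0],[3,1,0],1],[[0,0,0],[1.5,0,0],1],[[0,0,0],[0,0,0],1]]}}

```text
clock: 42.18
eef_pos: [417.9, -273.2, 12.7]
tool_rot: [-0.682, 1.571, 1.852]
force: [0.5, 0.2, -2.6]
width: 38.9
```

```bash
python3 -c "
from h import *
go((417,-274,12),-124.5)
"
```

```text
t 42.17 pos [ 417.9 -273.2   12.7] psi -124.8 tilt [-0.  0. -1.] q [  7.  50.  37. 120. -61.  32. -35.] F [ 0.5  0.2 -2.6] w 38.9
 shift [0.7 1.1 0.2] rx -0.3
```

>>> {"fn": "jog_arm", "kwargs": {"series": [[[0,0,0],[1.2,0,0],1],[[0,0,0],[0,0,0],1],[[0,0,0],[0,0,0],-0.3],[[0,0,0],[0,0,0],-0.3],[[0,0,0],[0,0,0],-0.3],[[0,0,0],[-20,0,0],-0.3],[[0,0,0],[-40,0,0],-0.3],[[0,0,0],[-50,0,0],-0.3]]}}

```text
clock: 43.18
eef_pos: [417.3, -272.8, 122.1]
tool_rot: [0.22, 1.569, 2.754]
force: [1.3, 0.2, -0.4]
width: 55.8
```

>>> {"fn": "jog_arm", "kwargs": {"series": [[[0,0,0],[-50,0,0],-0.3],[[0,0,0],[-20,0,0],-0.3],[[0,0,0],[0,-44,11],-1],[[0,0,0],[0,-44,11],-1],[[0,0,0],[0,-44,11],-1],[[0,0,0],[0,-44,11],-1],[[0,0,0],[0,-45,11],-1]]}}

```text
clock: 44.05
eef_pos: [499.1, -58.9, 191.5]
tool_rot: [-2.537, 1.571, -0.002]
force: [1.1, -0.1, 0.1]
width: 85.3
```

>>> {"fn": "jog_arm", "kwargs": {"series": [[[-10,0,0],[0,0,0],-1],[[-10,0,0],[0,0,0],-1],[[-10,0,0],[0,0,0],-1],[[-10,0,0],[0,0,0],-1],[[-10,0,0],[0,0,0],-1],[[-10,0,0],[0,0,0],-1],[[-10,0,0],[0,0,0],-1],[[-10,0,0],[0,0,0],-1]]}}

```text
clock: 45.05
eef_pos: [498.6, -60.4, 191.5]
tool_rot: [-0.784, 1.571, -3.131]
force: [0.2, 0.3, 0.1]
width: 85.4
```

>>> {"fn": "jog_arm", "kwargs": {"series": [[[-10,0,0],[0,0,0],-1],[[-10,0,0],[0,0,0],-1],[[-10,0,0],[0,0,0],-1],[[-10,0,0],[0,0,0],-1],[[-10,0,0],[0,0,0],-1],[[-10,0,0],[0,0,0],-1],[[-7,0,0],[0,0,0],-1]]}}

```text
clock: 45.92
eef_pos: [498.6, -60.5, 191.5]
tool_rot: [-2.118, 1.571, 2.986]
force: [-0.1, -0.5, -0.5]
width: 85.7
```

```bash
python3 -c "
from h import *
d=cam('top'); s=cam('side'); np.save('t6.npy',d,allow_pickle=True); np.save('s6.npy',s,allow_pickle=True); w=cloud(d).reshape(-1,3)
for n,c,h in (('tall',(403,-361),91),('mid',(417,-274),75),('short',(430,357),59)):
    m=w[(np.hypot(w[:,0]-c[0],w[:,1]-c[1])<60)&(abs(w[:,2]-h)<5)]; m=m[np.hypot(*(m[:,:2]-np.median(m[:,:2],0)).T)<24]; print(n,len(m),np.round(m.mean(0),1))
go((430,358,192),22)
a=w[(w[:,2]>15)&(w[:,2]<50)&(abs(w[:,0]-430)<60)&(w[:,1]>375)&(w[:,1]<460)]
for x in range(375,490,15):
    q=a[abs(a[:,0]-x)<8]
    if len(q): print(x,q[:,1].min().round(),q[:,1].max().round(),q[:,2].max().round())
"
```

```text
tall 129 [ 404.8 -361.3   91.3]
mid 129 [ 417.6 -272.5   75. ]
short 95 [430.4 357.2  59.2]
t 46.02 pos [498.6 -60.6 191.5] psi 22.2 tilt [-0.  0. -1.] q [ -8.  27.  17. 112. -11.  43.  37.] F [0.1 0.6 0.2] w 85.5
 shift [-3.000e-01  9.470e+01 -4.134e+02] rx 0.2
375 406.0 431.0 36.0
390 406.0 434.0 32.0
405 411.0 444.0 34.0
420 420.0 448.0 32.0
435 425.0 455.0 33.0
450 433.0 458.0 29.0
465 438.0 458.0 28.0
480 455.0 460.0 24.0
```

Tall and mid are standing where I placed them, and the short motor hasn't moved. Grasping the short motor with the jaws along 22°, clear of the screwdriver.

>>> {"fn": "jog_arm", "kwargs": {"series": [[[0,0,0],[0,12,-51],-1],[[0,0,0],[0,12,-52],-1],[[0,0,0],[0,12,-52],-1],[[0,0,0],[0,12,-52],-1],[[0,0,0],[0,12,-52],-1],[[0,0,0],[0,12,-52],-1],[[0,0,0],[0,12,-52],-1],[[0,0,0],[0,11,-51],-1]]}}

```text
clock: 47.02
eef_pos: [429.7, 360.5, 191.5]
tool_rot: [0.478, 1.57, -0.708]
force: [1.3, 0.6, -0.3]
width: 85.4
```

>>> {"fn": "jog_arm", "kwargs": {"series": [[[0,0,0],[40,0,0],-1],[[0,0,0],[40,0,0],-1],[[0,0,0],[0,0,0],-1],[[0,0,0],[0,0,0],-1]]}}

```text
clock: 47.52
eef_pos: [431.1, 359.0, 112.6]
tool_rot: [1.667, 1.569, 0.483]
force: [1.2, 0.0, 0.5]
width: 85.3
```

```bash
python3 -c "
from h import *
go((430,357.5,-3),22)
"
```

```text
t 47.52 pos [431.1 359.  112.6] psi 22.1 tilt [ 0.001  0.001 -1.   ] q [-52.  37.  14. 107. -14.  37.  -7.] F [1.2 0.  0.5] w 85.3
 shift [115.6  -1.7   1. ] rx 0.1
```

>>> {"fn": "jog_arm", "kwargs": {"series": [[[0,0,0],[25,-1.5,1],-1],[[0,0,0],[25,0,0],-1],[[0,0,0],[20,0,0],-1],[[0,0,0],[20,0,0],-1],[[0,0,0],[15,0,0],-1],[[0,0,0],[10,0,0],-1],[[0,0,0],[0,0,0],-1]]}}

```text
clock: 48.4
eef_pos: [429.3, 357.3, -3.5]
tool_rot: [-1.476, 1.571, -2.66]
force: [-0.5, -0.4, -0.3]
width: 85.3
```

>>> {"fn": "jog_arm", "kwargs": {"series": [[[0,0,0],[0,0,0],1],[[0,0,0],[0,0,0],1],[[0,0,0],[0,0,0],1],[[0,0,0],[0,0,0],1],[[0,0,0],[0,0,0],1],[[0,0,0],[0,0,0],1]]}}

```text
clock: 49.15
eef_pos: [429.5, 357.6, -2.8]
tool_rot: [2.082, 1.57, 0.899]
force: [-0.8, 0.2, 7.1]
width: 34.9
```

>>> {"fn": "jog_arm", "kwargs": {"series": [[[0,0,0],[-10,0,0],1],[[0,0,0],[-20,0,0],1],[[0,0,0],[-30,0,0],1],[[0,0,0],[-30,0,0],1],[[0,0,0],[-10,0,0],1],[[0,0,0],[0,0,0],1]]}}

```text
clock: 49.9
eef_pos: [429.2, 357.5, 96.8]
tool_rot: [2.118, 1.57, 0.935]
force: [1.0, 0.4, -2.3]
width: 34.8
```

```bash
python3 -c "
from h import *
go((538.8,0,97),-135)
"
```

```text
t 49.9 pos [429.2 357.5  96.8] psi 22.2 tilt [ 0.     0.001 -1.   ] q [-52.  39.  14. 108. -15.  35.  -6.] F [ 1.   0.4 -2.3] w 34.8
 shift [-3.000e-01 -3.380e+01  3.724e+02] rx 157.2
```

>>> {"fn": "jog_arm", "kwargs": {"series": [[[0,0,0],[0,-4,46],1],[[0,0,0],[0,-4,46],1],[[0,0,0],[0,-4,46],1],[[0,0,0],[0,-4,47],1],[[0,0,0],[0,-4,47],1],[[0,0,0],[0,-4,47],1],[[0,0,0],[0,-5,47],1],[[0,0,0],[0,-5,46],1]]}}

```text
clock: 50.9
eef_pos: [537.7, -1.4, 95.1]
tool_rot: [-1.985, 1.568, 3.115]
force: [0.8, 0.6, -1.4]
width: 35.0
```

>>> {"fn": "jog_arm", "kwargs": {"series": [[[10,0,0],[0,0,0],1],[[10,0,0],[0,0,0],1],[[10,0,0],[0,0,0],1],[[10,0,0],[0,0,0],1],[[10,0,0],[0,0,0],1],[[10,0,0],[0,0,0],1],[[10,0,0],[0,0,0],1],[[10,0,0],[0,0,0],1]]}}

```text
clock: 51.9
eef_pos: [537.3, 0.1, 95.0]
tool_rot: [-0.398, 1.568, -2.983]
force: [0.7, -0.9, -1.3]
width: 35.1
```

>>> {"fn": "jog_arm", "kwargs": {"series": [[[10,0,0],[0,0,0],1],[[10,0,0],[0,0,0],1],[[10,0,0],[0,0,0],1],[[10,0,0],[0,0,0],1],[[10,0,0],[0,0,0],1],[[10,0,0],[0,0,0],1],[[10,0,0],[0,0,0],1],[[7,0,0],[0,0,0],1]]}}

```text
clock: 52.9
eef_pos: [537.3, 0.2, 94.9]
tool_rot: [1.073, 1.568, -2.854]
force: [-0.3, 0.4, -1.2]
width: 34.9
```

```bash
python3 -c "
from h import *
go((538.8,0,32),-135)
s=cam('side'); e=read_state()['eef_pos']
z=e[2]+3+3
a=ortho(s,e,50,z,4); cv2.circle(a,(200,200),int(38*4),(0,255,0),1);cv2.circle(a,(200,200),2,(0,0,255),-1)
u,v=proj(s,(538,0,60)).astype(int)
cv2.imwrite('pics/m3.png',np.hstack([a,cv2.resize(s['img'][v-60:v+40,u-50:u+50,::-1],(400,400))]))
"
```

```text
t 52.9 pos [5.373e+02 2.000e-01 9.490e+01] psi -135.0 tilt [-0.003 -0.001 -1.   ] q [-34.  48.  52. 112. -53.  48. -87.] F [-0.3  0.4 -1.2] w 34.9
 shift [62.9 -1.1 -1.3] rx -0.0
```

View pics/m3.png

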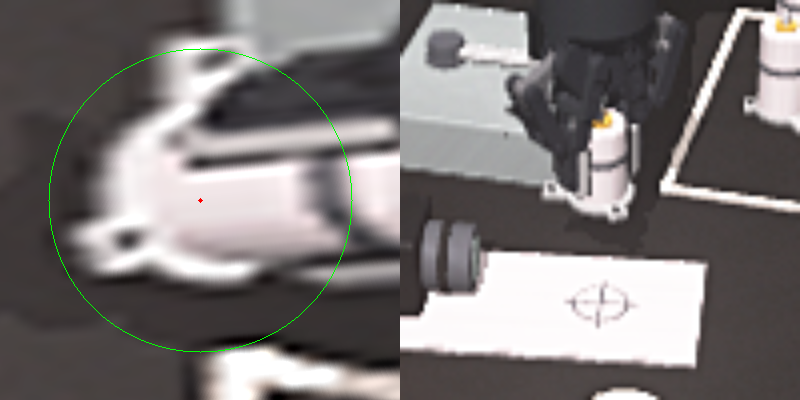

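The short motor's long lug is on the lens: the holes average ≈ -0.5°. For its second lug the wrist has to go the long way round. I'll lift clear of the inspection height for that sweep so it can't look like an out-of-order showing.

>>> {"fn": "jog_arm", "kwargs": {"series": [[[0,0,0],[20,-1,-1],1],[[0,0,0],[20,0,0],1],[[0,0,0],[22,0,0],1],[[0,0,0],[0,0,0],1],[[0,0,0],[0,0,0],1],[[0,0,0],[0,0,0],1],[[0,0,0],[0,0,0],1],[[0,0,0],[0,0,0],1]]}}

```text
clock: 53.95
eef_pos: [540.0, 0.2, 34.9]
tool_rot: [-2.174, 1.57, 0.186]
force: [-0.1, -0.2, -1.3]
width: 35.1
```

>>> {"fn": "jog_arm", "kwargs": {"series": [[[0,0,0],[0,0,0],1],[[0,0,0],[0,0,0],1],[[0,0,0],[0,0,0],1],[[0,0,0],[0,0,0],1],[[0,0,0],[0,0,0],1],[[0,0,0],[-20,0,0],1],[[0,0,0],[-20,0,0],1],[[0,0,0],[-20,0,0],1]]}}

```text
clock: 54.95
eef_pos: [539.6, 0.1, 95.1]
tool_rot: [0.896, 1.571, -3.027]
force: [0.1, 0.1, -1.3]
width: 34.7
```

>>> {"fn": "jog_arm", "kwargs": {"series": [[[-10,0,0],[0,0,0],1],[[-10,0,0],[0,0,0],1],[[-10,0,0],[0,0,0],1],[[-10,0,0],[0,0,0],1],[[-10,0,0],[0,0,0],1],[[-10,0,0],[0,0,0],1],[[-10,0,0],[0,0,0],1],[[-10,0,0],[0,0,0],1]]}}

```text
clock: 55.95
eef_pos: [539.6, -0.1, 94.6]
tool_rot: [0.373, 1.571, -2.148]
force: [-0.3, -0.3, -1.6]
width: 35.0
```

>>> {"fn": "jog_arm", "kwargs": {"series": [[[-10,0,0],[0,0,0],1],[[-10,0,0],[0,0,0],1],[[-10,0,0],[0,0,0],1],[[-10,0,0],[0,0,0],1],[[-10,0,0],[0,0,0],1],[[-10,0,0],[0,0,0],1],[[-10,0,0],[0,0,0],1],[[-10,0,0],[0,0,0],1]]}}

```text
clock: 56.95
eef_pos: [539.6, -0.4, 94.5]
tool_rot: [-0.929, 1.57, -2.055]
force: [0.4, -1.2, -1.4]
width: 35.2
```

>>> {"fn": "jog_arm", "kwargs": {"series": [[[-10,0,0],[0,0,0],1],[[-10,0,0],[0,0,0],1],[[-10,0,0],[0,0,0],1],[[-10,0,0],[0,0,0],1],[[-10,0,0],[0,0,0],1],[[-10,0,0],[0,0,0],1],[[-10,0,0],[0,0,0],1],[[-10,0,0],[0,0,0],1]]}}

```text
clock: 57.95
eef_pos: [539.5, -0.6, 94.4]
tool_rot: [-2.448, 1.57, -2.178]
force: [0.0, -0.0, -2.0]
width: 35.0
```

```bash
python3 -c "
from h import *
go((538.8,0,32),105)
"
```

```text
t 57.95 pos [539.5  -0.6  94.4] psi 105.5 tilt [-0.001 -0.001 -1.   ] q [  7.  38. -14. 111.  16.  34.  87.] F [ 0. -0. -2.] w 35.0
 shift [62.4  0.8 -0.5] rx 0.5
```

>>> {"fn": "jog_arm", "kwargs": {"series": [[[0,0,0],[20,0,0],1],[[0,0,0],[20,0,0],1],[[0,0,0],[20,0,0],1],[[0,0,0],[0,0,0],1],[[0,0,0],[0,0,0],1],[[0,0,0],[0,0,0],1],[[0,0,0],[0,0,0],1],[[0,0,0],[0,0,0],1]]}}

```text
clock: 58.95
eef_pos: [540.0, 0.1, 34.9]
tool_rot: [-0.228, 1.57, 0.038]
force: [-0.3, 0.1, -1.7]
width: 34.9
```

>>> {"fn": "jog_arm", "kwargs": {"series": [[[0,0,0],[0,0,0],1],[[0,0,0],[0,0,0],1],[[0,0,0],[0,0,0],1],[[0,0,0],[0,0,0],1],[[0,0,0],[0,0,0],1],[[0,0,0],[0,0,0],1],[[10,0,0],[0,0,0],1],[[10,0,0],[0,0,0],1]]}}

```text
clock: 59.95
eef_pos: [539.8, 0.1, 34.5]
tool_rot: [1.645, 1.571, 1.556]
force: [-0.1, 1.6, -2.2]
width: 34.9
```

>>> {"fn": "jog_arm", "kwargs": {"series": [[[10,0,0],[0,0,0],1],[[10,0,0],[0,0,0],1],[[10,0,0],[0,0,0],1],[[10,0,0],[0,0,0],1],[[10,0,0],[0,0,0],1],[[10,0,0],[0,0,0],1],[[10,0,0],[0,0,0],1],[[10,0,0],[0,0,0],1]]}}

```text
clock: 60.95
eef_pos: [539.8, 0.4, 34.6]
tool_rot: [2.948, 1.57, 1.463]
force: [0.1, -0.2, -2.3]
width: 35.1
```

>>> {"fn": "jog_arm", "kwargs": {"series": [[[10,0,0],[0,0,0],1],[[10,0,0],[0,0,0],1],[[0,0,0],[0,0,0],1],[[0,0,0],[0,0,0],1],[[0,0,0],[0,0,0],1],[[0,0,0],[0,0,0],1],[[0,0,0],[0,0,0],1],[[0,0,0],[0,0,0],1]]}}

```text
clock: 61.95
eef_pos: [539.8, 0.1, 34.6]
tool_rot: [3.078, 1.571, 1.25]
force: [0.1, -0.1, -0.6]
width: 35.0
```

>>> {"fn": "jog_arm", "kwargs": {"series": [[[0,0,0],[0,0,0],1],[[0,0,0],[0,0,0],1],[[0,0,0],[0,0,0],1],[[0,0,0],[0,0,0],1],[[0,0,0],[0,0,0],1]]}}

```text
clock: 62.58
eef_pos: [539.8, 0.1, 34.5]
tool_rot: [-1.696, 1.571, 2.759]
force: [0.7, -0.6, -1.5]
width: 35.0
```

```bash
python3 -c "
from h import *
go((430.5,-188,60),-15)
"
```

```text
t 62.58 pos [5.398e+02 1.000e-01 3.450e+01] psi -14.8 tilt [-0.  0. -1.] q [-14.  44.  17. 113. -28.  27.   9.] F [ 0.7 -0.6 -1.5] w 35.0
 shift [-25.5 -57.7 209.8] rx 0.2
```

>>> {"fn": "jog_arm", "kwargs": {"series": [[[0,0,0],[-20,0,0],1],[[0,0,0],[-20,0,0],1],[[0,0,0],[-20,-11,40],1],[[0,0,0],[0,-12,42],1],[[0,0,0],[0,-12,42],1],[[0,0,0],[0,-12,42],1],[[0,0,0],[0,-11,44],1],[[0,0,0],[0,0,0],1]]}}

```text
clock: 63.58
eef_pos: [428.0, -192.2, 94.9]
tool_rot: [0.039, 1.569, -1.798]
force: [0.5, 0.8, -2.3]
width: 34.3
```

>>> {"fn": "jog_arm", "kwargs": {"series": [[[0,0,0],[0,0,0],1],[[0,0,0],[20,0,0],1],[[0,0,0],[20,0,0],1],[[0,0,0],[20,0,0],1],[[0,0,0],[20,0,0],1],[[0,0,0],[10,0,0],1],[[0,0,0],[0,0,0],1],[[0,0,0],[0,0,0],1]]}}

```text
clock: 64.58
eef_pos: [430.7, -188.0, 5.0]
tool_rot: [1.428, 1.57, -0.4]
force: [-0.0, 0.9, -0.8]
width: 34.8
```

```bash
python3 -c "
from h import *
go((430,-190,-2.8),-15)
"
```

```text
t 64.58 pos [ 430.7 -188.     5. ] psi -14.7 tilt [ 0.001 -0.    -1.   ] q [ 14.  44.  10. 124. -29.  14.  34.] F [-0.   0.9 -0.8] w 34.8
 shift [ 7.8 -0.1  2.1] rx 0.3
```

>>> {"fn": "jog_arm", "kwargs": {"series": [[[0,0,0],[4,0,2],1],[[0,0,0],[3,0,0],1],[[0,0,0],[0,0,0],1]]}}

```text
clock: 64.95
eef_pos: [430.0, -190.1, -1.9]
tool_rot: [1.383, 1.57, -0.446]
force: [0.4, 0.2, -1.7]
width: 35.1
```

```bash
python3 -c "
from h import *
go((430,-190,-2.8),-15)
"
```

```text
t 64.95 pos [ 430.  -190.1   -1.9] psi -14.8 tilt [ 0.001 -0.    -1.   ] q [ 13.  45.  11. 124. -34.  14.  39.] F [ 0.4  0.2 -1.7] w 35.1
 shift [ 0.9 -0.1 -0.1] rx 0.2
```

>>> {"fn": "jog_arm", "kwargs": {"series": [[[0,0,0],[1.2,0,0],1],[[0,0,0],[0,0,0],1],[[0,0,0],[0,0,0],-0.3],[[0,0,0],[0,0,0],-0.3],[[0,0,0],[0,0,0],-0.3],[[0,0,0],[-20,0,0],-0.3],[[0,0,0],[-50,0,0],-0.3],[[0,0,0],[-50,0,0],-0.3]]}}

```text
clock: 65.95
eef_pos: [429.1, -189.9, 117.4]
tool_rot: [-1.624, 1.569, 2.83]
force: [1.3, -0.2, -0.0]
width: 55.7
```

>>> {"fn": "jog_arm", "kwargs": {"series": [[[0,0,0],[-50,0,0],0.2],[[0,0,0],[0,44,-1],0.2],[[0,0,0],[0,44,-1],0.2],[[0,0,0],[0,45,-1],0.2],[[0,0,0],[0,45,-1],0.2],[[-10,0,0],[0,0,0],0.2],[[-10,0,0],[0,0,0],0.2],[[-10,0,0],[0,0,0],0.2]]}}

```text
clock: 66.95
eef_pos: [602.3, -231.5, 165.8]
tool_rot: [-2.069, 1.57, 2.915]
force: [-0.4, 0.1, 0.8]
width: 34.3
```

>>> {"fn": "jog_arm", "kwargs": {"series": [[[-10,0,0],[0,0,0],0.2],[[-10,0,0],[0,0,0],0.2],[[-10,0,0],[0,0,0],0.2],[[-10,0,0],[0,0,0],0.2],[[-7,0,0],[0,0,0],0.2],[[0,0,0],[0,0,0],0.2]]}}

```text
clock: 67.7
eef_pos: [602.4, -231.7, 166.1]
tool_rot: [2.778, 1.57, 2.292]
force: [1.2, -0.3, -0.2]
width: 34.3
```

```bash
python3 -c "
from h import *
go((604,-231,71),62)
d=cam('top'); w=cloud(d).reshape(-1,3)
for n,c,h in (('tall',(404,-361),91),('mid',(417,-273),75),('short',(430,-190),59)):
    m=w[(np.hypot(w[:,0]-c[0],w[:,1]-c[1])<40)&(abs(w[:,2]-h)<5)]; print(n,len(m),np.round(m.mean(0),1) if len(m) else '')
s=cam('side'); P=cloud(s).reshape(-1,3); m=P[(np.hypot(P[:,0]-604,P[:,1]+231)<25)&(P[:,2]>80)&(P[:,2]<104)]; print('knob front',len(m),m.mean(0).round(1),m.min(0).round(),m.max(0).round())
"
```

```text
t 67.7 pos [ 602.4 -231.7  166.1] psi 62.1 tilt [-0.001  0.001 -1.   ] q [14. 39.  8. 91. -7. 51. 86.] F [ 1.2 -0.3 -0.2] w 34.3
 shift [95.1  1.3  1.2] rx 0.1
tall 0 
mid 0 
short 101 [ 430.6 -189.3   59. ]
knob front 41 [ 605.2 -227.5   92.4] [ 598. -240.   81.] [ 614. -220.  104.]
```

>>> {"fn": "jog_arm", "kwargs": {"series": [[[0,0,0],[30,1.5,2],0.2],[[0,0,0],[25,0,0],0.2],[[0,0,0],[20,0,0],0.2],[[0,0,0],[20,0,0],0.2],[[0,0,0],[0,0,0],0.2],[[0,0,0],[0,0,0],0.9],[[0,0,0],[0,0,0],0.9],[[0,0,0],[0,0,0],0.9]]}}

```text
clock: 68.8
eef_pos: [605.3, -231.6, 72.0]
tool_rot: [-0.161, 1.57, -0.646]
force: [-1.5, -1.2, 0.4]
width: 15.8
```

```bash
python3 -c "
from h import *
go((627.5,-186.5,71),62)
"
```

```text
t 68.8 pos [ 605.3 -231.6   72. ] psi 62.2 tilt [ 0.001 -0.    -1.   ] q [14. 46.  7. 94. -8. 40. 87.] F [-1.5 -1.2  0.4] w 15.8
 shift [ 1.  50.2 -1.4] rx 0.2
```

>>> {"fn": "jog_arm", "kwargs": {"series": [[[0,0,0],[0,8.4,-2.5],0.9],[[0,0,0],[0,8.6,-1.5],0.9],[[0,0,0],[0,8.7,-0.5],0.9],[[0,0,0],[0,8.7,0.5],0.9],[[0,0,0],[0,8.6,1.5],0.9],[[0,0,0],[0,8.4,2.5],0.9],[[0,0,0],[0,0,0],0.9],[[0,0,0],[0,0,0],0.9]]}}

```text
clock: 69.8
eef_pos: [624.4, -185.5, 71.9]
tool_rot: [-2.79, 1.562, 3.008]
force: [-11.3, -0.1, 10.0]
width: 15.7
```

```bash
python3 -c "
from h import *
go((627.5,-186.5,71),62)
"
```

```text
t 69.8 pos [ 624.4 -185.5   71.9] psi 62.2 tilt [-0.009  0.001 -1.   ] q [10. 46.  8. 93. -8. 42. 83.] F [-11.3  -0.1  10. ] w 15.7
 shift [0.9 0.6 3.2] rx 0.2
```

>>> {"fn": "jog_arm", "kwargs": {"series": [[[0,0,0],[0,2,0],0.9],[[0,0,0],[0,0,0],0.9],[[0,0,0],[0,0,0],0.9]]}}

```text
clock: 70.18
eef_pos: [624.4, -185.5, 71.9]
tool_rot: [-2.608, 1.56, -3.094]
force: [-13.2, -2.5, 10.4]
width: 15.6
```

>>> {"fn": "jog_arm", "kwargs": {"series": [[[0,0,0],[0,0,0],0.2],[[0,0,0],[0,0,0],0.2],[[0,0,0],[0,0,0],0.2],[[0,0,0],[-30,0,0],0.2],[[0,0,0],[-50,0,0],0.2],[[0,0,0],[-50,0,0],0.2],[[0,0,0],[0,20,-40],0.2],[[0,0,0],[0,20,-40],0.2]]}}

```text
clock: 71.18
eef_pos: [578.2, -110.3, 202.1]
tool_rot: [0.6, 1.568, 0.115]
force: [0.6, -0.3, -0.9]
width: 34.5
```

>>> {"fn": "jog_arm", "kwargs": {"series": [[[0,0,0],[0,40,-40],0.2],[[0,0,0],[0,40,-40],0.2],[[0,0,0],[0,40,-40],0.2],[[0,0,0],[0,40,-10],0.2],[[0,0,0],[0,40,-10],0.2],[[0,0,0],[0,0,0],0.2]]}}

```text
clock: 71.92
eef_pos: [547.8, 136.2, 201.3]
tool_rot: [1.689, 1.568, 1.211]
force: [-0.4, -1.4, -0.6]
width: 33.9
```

```bash
python3 -c "
from h import *
go((500,0,200),62)
d=cam('top'); w=cloud(d).reshape(-1,3)
for n,c,h in (('tall',(404,-361),91),('mid',(417,-273),75),('short',(430,-190),59)):
    m=w[(np.hypot(w[:,0]-c[0],w[:,1]-c[1])<40)&(abs(w[:,2]-h)<5)]; print(n,len(m),np.round(m.mean(0),1) if len(m) else '')
k=w[(np.hypot(w[:,0]-627,w[:,1]+190)<35)&(w[:,2]>95)&(w[:,2]<115)];print('knob top',len(k),k.mean(0).round(1))
a=ortho(d,(640,-230),75,50,2.6667); b=ortho(d,(414,-277),150,0,1.33335)
b=cv2.resize(b,(400,400));a=cv2.resize(a,(400,400))
cv2.imwrite('pics/end.png',np.hstack([a,b]))
"
```

```text
t 71.92 pos [547.8 136.2 201.3] psi 62.6 tilt [ 0.001  0.003 -1.   ] q [-23.  30.   9. 102.  -6.  48.  52.] F [-0.4 -1.4 -0.6] w 33.9
 shift [   0.9 -142.9   20.2] rx 0.6
tall 138 [ 406.  -360.6   91.3]
mid 130 [ 418.1 -271.4   75.2]
short 100 [ 430.5 -188.3   59.4]
knob top 28 [ 629.7 -188.   105. ]
```

View pics/end.png

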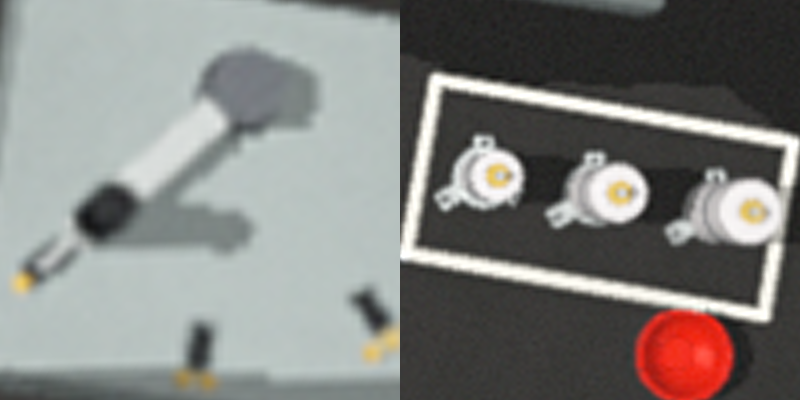

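```bash
python3 -c "
from cell import *
print(finish_job())"
```

```text
the job is handed in; nothing more can be done
None
```

The job is done and handed in at about 72 s of the 210 s allowed. I threw the lever to the two-dot notch and inspected the tall, mid and short motors in that order. All three stand in the taped rectangle, and the lever is back at the one-dot stop.

**Last checks, by camera:**
- **Motors:** Tall is at (406, -361), mid at (418, -271) and short at (430, -188). Their tops read 91, 75 and 59 mm against 90, 74 and 58, so they stand upright. All three look inside the tape.
- **Lever:** The last picture shows it on the one-dot mark. It resisted an extra 2 mm push, so it is on its end stop.
- **Robot:** It is clear of everything. The other items were not touched on purpose, but I did not measure them again at the end.

**What disagreed or was not fully checked:**
- **Tool height:** The gripper sat about 39 mm higher than the stated tool geometry implies. My first try at the knob closed above it without touching; I used the corrected height after that.
- **Gripper opening:** It reads 1–2 mm under the true sizes.
- **Lug directions:** I checked each motor's long lug on a picture. Tall and short read about 0°, each as the mean of two sightings that differed by about 10°. Mid read -3° and I turned it 2° closer. The other two lugs rest on measured turns of 120°.
- **Short motor's second lug:** The wrist could not turn that way, so I lifted the motor above inspection height and went the long way round, to avoid showing a lug out of order.

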